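Pack the branch samples into the specimen case

TASK

Pack the sample case: throw its lid right back until it rests on its stop and leave it open, tip the pieces of branch out of the steel pan into the empty bay of the case (the one without saddles), with the pan tilted well over above the bay, and stand the emptied pan upright again on the middle of its cork mat. Stand all the sample jars upright in the bay between the two saddles (before or after the branch pieces, but with the lid open), and last of all, with pan and jars in their places, lay the wooden bar flat across both saddles over the jars. Any piece that goes astray must end up in the bay with the others, and the other things on the bench are to be left alone.

Things in the scene. Friction and masses are not known exactly. Their poses are not given: they have to be found in the camera images.
- case: Fixed aluminium case, open-topped: 240 (its x) by 280 (its y) by 95 mm high, walls and floor 6 mm; origin at the centre of its underside. Lid hinged along the top of its +x side (robot's left); front, -x, to the robot's right. A full-height partition at y = 0 makes two bays, 228 by 134 mm: jar bay (+y, nearer the robot, with saddles) and twig bay (-y, farther).
- lid (a joint): Angle of the case's lid, rad: 0 shut, 1.9 thrown back on its stop. An 8 mm plate, 240 by 280 mm, 0.25 kg, free hinge: it falls shut when let go below about 1.5 and falls back to its stop beyond about 1.6. It is shut at the start.
- lid_handle (a point): Grip point of the small black round knob on top of the lid, 43 mm above the lid's underside (35 mm above its top face) and 210 mm from the hinge line, midway along the front; its head is 28 mm across and reaches from 30 to 51 mm above the lid's underside; it can be pinched along the case's y axis and swivels in such a pinch.
- lid_hinge (a point): Middle of the hinge line (which runs along the case's y), 95 mm above the bench.
- twig_bay (a point): Centre of the twig bay's floor, 6 mm above the bench; axes as the case's. The bay reaches 114 mm either way along x and 65 mm along y.
- jar_bay (a point): Centre of the jar bay's floor, 6 mm above the bench; axes as the case's. Between the two saddles there is clear floor 86 mm either way along x and 65 mm along y: room for three jars in a row along x, 56 mm apart.
- saddles (a point): Point midway between the two grey saddles at the x ends of the jar bay, at seat height, 69 mm above the bench; axes as the case's. Each seat is 28 mm long in x (86 to 114 mm from this point) and 46 mm wide in y between two cheeks 14 mm high. The bar lies on both seats, along the case's x, just above the jar caps.
- mat: Round cork mat, fixed, 150 mm across and 5 mm thick; origin at the centre of its underside.
- pan: Steel sample pan holding the pieces of branch, standing on the cork mat, about 0.3 kg: an open flared cup 56 mm high, 86 mm across the base and 140 mm across the rim, wall 3 mm. Origin at the centre of its underside, z up. A straight round black handle, 20 mm thick, sticks out level along the pan's -y from 66 to 168 mm from the pan's axis, its centreline 44 mm above the pan's underside.
- bar: Plain wooden retaining bar lying on the bench, 205 mm long (x), 28 mm wide (y), 12 mm thick, about 0.12 kg; origin at the centre of its underside.
- twig0: Short round piece of branch, 22 mm thick and 26 mm long (its z), brown with pale ends, 12 g, standing in the pan at the start; origin at its centre. None if absent (4 to 6 are there).
- twig1: Short round piece of branch, 22 mm thick and 26 mm long (its z), brown with pale ends, 12 g, standing in the pan at the start; origin at its centre. None if absent (4 to 6 are there).
- twig2: Short round piece of branch, 22 mm thick and 26 mm long (its z), brown with pale ends, 12 g, standing in the pan at the start; origin at its centre. None if absent (4 to 6 are there).
- twig3: Short round piece of branch, 22 mm thick and 26 mm long (its z), brown with pale ends, 12 g, standing in the pan at the start; origin at its centre. None if absent (4 to 6 are there).
- twig4: Short round piece of branch, 22 mm thick and 26 mm long (its z), brown with pale ends, 12 g, standing in the pan at the start; origin at its centre. None if absent (4 to 6 are there).
- twig5: Short round piece of branch, 22 mm thick and 26 mm long (its z), brown with pale ends, 12 g, standing in the pan at the start; origin at its centre. None if absent (4 to 6 are there).
- jar0: Closed amber-glass sample jar with a heavy base and a white cap, 50 mm across, 60 mm tall, 140 g, standing on the bench; origin at the centre of its underside, z up; the cap, 47 mm across, is the top 16 mm. None if absent (2 or 3 are there).
- jar1: Closed amber-glass sample jar with a heavy base and a white cap, 50 mm across, 60 mm tall, 140 g, standing on the bench; origin at the centre of its underside, z up; the cap, 47 mm across, is the top 16 mm. None if absent (2 or 3 are there).
- jar2: Closed amber-glass sample jar with a heavy base and a white cap, 50 mm across, 60 mm tall, 140 g, standing on the bench; origin at the centre of its underside, z up; the cap, 47 mm across, is the top 16 mm. None if absent (2 or 3 are there).
- dish: Glass dish 90 mm across, 18 mm high; a bystander, not part of the job, to be left where it is. Origin near its underside.
- wash_bottle: White bottle 72 mm across, 170 mm tall; a bystander, not part of the job, to be left where it is. Origin near its underside.
- tape: Roll of paper tape, 72 mm across, 24 mm high; a bystander, not part of the job, to be left where it is. Origin near its underside.
- paperweight: Brass weight, 60 mm across, 45 mm tall; a bystander, not part of the job, to be left where it is. Origin near its underside.
Mind the look-alikes: they are no part of the job. Leave any green or pink look-alike of the jar2 alone.

How it is judged:
On the way, in this order (a step that is already met when the one before it is completed fails the run):
1. the lid is thrown back onto its stop (value of joint lid above 1.75 rad), for 0.3 s.
2. the pan is tipped well over (more than 70 degrees) above the twig bay (angle between pan's own z axis and vertical above 1.22 rad and horizontal distance between pan and twig_bay below 0.15 m and height (world z) of pan above 0.08 m), for 0.2 s.
3. the pan stands upright on its cork mat again (angle between pan's own z axis and vertical below 0.1 rad and horizontal distance between pan and mat below 0.045 m and height (world z) of pan below 0.013 m and linear speed of pan below 0.02 m/s), for 0.2 s.
4. with the jars standing in their bay, the bar lies across both saddles (x of bar in the frame of saddles between -0.014 and 0.014 m and y of bar in the frame of saddles between -0.014 and 0.014 m and z of bar in the frame of saddles between -0.004 and 0.004 m and angle between the x axis of bar and the x axis of case, either way round below 0.12 rad and angle between bar's own z axis and vertical below 0.06 rad and x of jar0 in the frame of jar_bay between -0.085 and 0.085 m and y of jar0 in the frame of jar_bay between -0.066 and 0.066 m and z of each of jar0, jar1, jar2 in the frame of jar_bay below 0.01 m and angle between each of jar0, jar1, jar2's own z axis and vertical below 0.15 rad and x of jar1 in the frame of jar_bay between -0.085 and 0.085 m and y of jar1 in the frame of jar_bay between -0.066 and 0.066 m and x of jar2 in the frame of jar_bay between -0.085 and 0.085 m and y of jar2 in the frame of jar_bay between -0.066 and 0.066 m), for 0.2 s.
At the end, for the whole second after the job is handed in: Lid open past 1.75 rad; every branch piece in the twig bay; every jar upright (0.15 rad) on the jar bay floor between the saddles; pan upright on the mat, within 45 mm of its centre; bar flat on both saddles, along them (0.12 rad), within 14 mm of the middle; all at rest (all of step 3 and all of step 4 and value of joint lid above 1.75 rad and x of twig0 in the frame of twig_bay between -0.114 and 0.114 m and y of twig0 in the frame of twig_bay between -0.066 and 0.066 m and z of each of twig0, twig1, twig2, twig3, twig4, twig5 in the frame of twig_bay below 0.08 m and x of twig1 in the frame of twig_bay between -0.114 and 0.114 m and y of twig1 in the frame of twig_bay between -0.066 and 0.066 m and x of twig2 in the frame of twig_bay between -0.114 and 0.114 m and y of twig2 in the frame of twig_bay between -0.066 and 0.066 m and x of twig3 in the frame of twig_bay between -0.114 and 0.114 m and y of twig3 in the frame of twig_bay between -0.066 and 0.066 m and x of twig4 in the frame of twig_bay between -0.114 and 0.114 m and y of twig4 in the frame of twig_bay between -0.066 and 0.066 m and x of twig5 in the frame of twig_bay between -0.114 and 0.114 m and y of twig5 in the frame of twig_bay between -0.066 and 0.066 m and linear speed of each of bar, jar0, jar1, jar2 below 0.02 m/s); the robot touches nothing.
It fails at once if a bystander (dish, wash bottle, tape, paperweight) is moved by more than 6 cm (distance of any of dish, wash_bottle, tape, paperweight from where it was at the start of the episode above 0.06 m).
It fails at once if the bottle is knocked over (angle between wash_bottle's own z axis and vertical above 0.6 rad).
Of twig0, twig1, twig2, twig3, twig4, twig5 only 4 to 6 are there at a start; the rules pass over those that are not, and their reading is None.
Of jar0, jar1, jar2 only 2 to 3 are there at a start; the rules pass over those that are not, and their reading is None.
At some moment in a run one of bar, jar0, jar1, jar2 may be knocked a few centimetres aside while the robot is not near it.
It also fails if it takes over 208 s, if anything falls off the work surface, if the arm or the gripper's body presses on something with over 40 N, if the wrist force passes 120 N, or if a joint passes its speed limit or range.

ROBOT

A 7-joint arm with a two-finger parallel gripper is mounted at the origin on the work surface. World frame = base frame: x ahead of the robot, y to its left, z up, the work surface at z = 0. Lengths are in m, angles in rad, forces in N, time in s.
With the tool pointing down it reaches from about 0.4 to 0.85 m from the base axis. Payload 10.4 kg.
Tool frame: the origin (TCP) lies at the very end of the fingers, on their centre line; the grasp point (between the pads) lies 19 mm behind it; z points along the fingers, y is the line along which they close (so a half turn about z gives the same grasp; the last joint's range is limited). The gripper opens to 87 mm and grips with 3 to 60 N. Pads are 19 mm wide; open, the fingers measure 117 mm over their backs; the gripper's body (75 mm by 190 mm) begins 51 mm behind the grasp point.
Start: joints at [1.258, 0.332, -0.065, 1.46, 0.022, 1.35, -0.088], TCP at [0.179, -0.599, 0.223] pointing down, gripper open.
Joint ranges: [-2.6, 2.6], [-0.5, 2.12], [-1.47, 1.34], [0.16, 2.42], [-1.27, 4.41], [0.06, 2.06], [-2.6, 2.6]. Speed limits (rad/s): [2.22, 2.22, 2.79, 2.79, 3.14, 3.14, 3.14].

INTERFACE

Orientations are given as a unit quaternion [x, y, z, w].
In Python, from bench import * gives the robot as it stands.
- The arm moves only by the tool carry_out, never from a script. Its argument "deltas" is a list of rows, each an object with "hand": the finger opening in mm, from 0 to 87; "dp": the shift along the tool's x, y, z each as a share of 250 mm, from -1 to 1, a list of three; "spin": the turn about the tool's z as a share of pi rad, from -1 to 1. In form: [{"hand": hand, "dp": [dx, dy, dz], "spin": spin}, ...]. A call has 1 to 20 rows; each row is the pose to reach, as a shift and turn from the pose commanded when the call began, along the tool's axes at that moment, turning the shorter way round; what a row does not reach only later rows make up. A row lasts 1/10 s, in which the tool goes at most 50 mm and 8.59 degrees, less where a joint would pass 70% of its speed; a pose out of reach is approached as far as the arm can. A call with a number of a shift or a turn outside -1 to 1 is refused whole. A call with a gripper value outside its range is refused whole. The fingers move at their own pace and stop on an object; "force" is the grip in N (left out, the last holds). Time passes only in rows, so rows that repeat a pose let the fingers close. It gives the time, the measured TCP pose, the force, the opening and the grip force at its end, in the units of the state.
- read_state(): the state, without advancing time (a new reading comes with each control period).
- camera(name): name is "scene" or "side" or "wrist"; returns the picture (480x640x3 uint8, red, green, blue); there is no depth.
- get_calibration(name): a dict with "fx", "fy", "cx", "cy" (pixels), "R" (3x3) and "t" (3): a world point X has camera coordinates R X + t; the wrist camera has in their place "mount" (4x4, takes a point from camera to tool coordinates, whose origin is the TCP and whose axes are the flange's). Camera axes: x right, y down, z forward; pixel columns grow to the right and rows downward; lengths in m; the calibration is good to about 2 mm. A picture is of the moment at which its call begins: read the wrist's pose just before it. get_calibration takes no time and is no camera call.
- close_job(): hands the job in; it is judged then, once.
The state is a dict: "time": time; "joint_positions": joint angles; "joint_vel": joint speeds; "joint_torque": joint torques, N m; "ee_pos": TCP position; "eef_rot": TCP orientation; "ft_force": force on the tool from outside, world axes, zero at the start; "torque": the same for the moment, N m; "width": finger opening in m; "grip_force": force on a finger pad.
Only numpy, scipy, OpenCV 4.12 (cv2) and the standard library are available. Lean on these libraries where they do the work, as an engineer would, in place of code of your own. Each camera call takes 0.05 s, during which the arm holds its last target. There are 200 camera calls.

## Working session

There is one attempt and no reset: what is moved stays moved. The work goes in short steps, Python scripts to look and compute and a tool call to move; the robot and the scene stay as the last step left them, time stands still between calls to the robot, and variables do not carry over. Pictures are saved under pics/ and viewed, at most 14 in all, crops included, and the job is handed in when it is done.

Besides the shell and the picture viewer there is one more tool, called after ">>>" as a command line: name --argument value ..., lists and objects as JSON in quotes. carry_out: Moves the arm, as the interface text tells. Its arguments: {"type":"object","properties":{"deltas":{"type":"array","items":{"type":"object","properties":{"hand":{"type":"number"},"dp":{"type":"array","items":{"type":"number","minimum":-1,"maximum":1}},"spin":{"type":"number","minimum":-1,"maximum":1}}}},"force":{"type":"number"}},"required":["deltas"]}

```bash
ls; mkdir -p pics
python3 - <<'E'
from bench import *
import cv2,numpy as np
np.set_printoptions(precision=4,suppress=True)
for n in("scene","side"):
    cv2.imwrite(f"pics/{n}0.png",cv2.cvtColor(camera(n),cv2.COLOR_RGB2BGR)); c=get_calibration(n); print(n,c, 'campos',-np.array(c["R"]).T@np.array(c["t"]))
print(get_calibration("wrist")); print(read_state())
E
```

```text
pics
scene {'fx': 441.5240028483087, 'fy': 441.5240028483087, 'cx': 321.8573198261633, 'cy': 241.32337794742702, 'R': array([[ 0.8927,  0.4503, -0.0173],
       [ 0.2602, -0.5465, -0.796 ],
       [-0.3679,  0.7061, -0.605 ]]), 't': array([-0.5166, -0.0626,  1.1467])} campos [ 0.8993 -0.6113  0.635 ]
side {'fx': 573.0882964628654, 'fy': 573.0882964628654, 'cx': 306.7299005662838, 'cy': 250.75965604349108, 'R': array([[-0.7444, -0.6677, -0.0126],
       [-0.4594,  0.5257, -0.7159],
       [ 0.4846, -0.5271, -0.6981]]), 't': array([0.441 , 0.3512, 1.0681])} campos [-0.028   0.6728  1.0026]
{'fx': 350.7036890735053, 'fy': 350.7036890735053, 'cx': 319.0632026346411, 'cy': 236.79118168464777, 'mount': array([[-0.0001, -0.9584, -0.2855,  0.0788],
       [ 1.    , -0.0004,  0.0008, -0.0008],
       [-0.0009, -0.2855,  0.9584, -0.1622],
       [ 0.    ,  0.    ,  0.    ,  1.    ]])}
{'time': 0.1, 'joint_positions': array([ 1.2584,  0.3328, -0.0647,  1.4609,  0.0216,  1.3499, -0.0885]), 'joint_vel': array([ 0.0007, -0.001 ,  0.0009, -0.0045,  0.0013,  0.0011,  0.    ]), 'joint_torque': array([  0.0017, -62.4545,   0.0247, -39.0717,  -0.0615,   0.0367,
         0.0001]), 'ee_pos': array([ 0.1785, -0.5986,  0.2218]), 'eef_rot': array([ 0.9895,  0.1444, -0.0001, -0.0006]), 'ft_force': array([ 0.381 ,  0.0776, -0.2721]), 'torque': array([-0.0051,  0.0329, -0.0107]), 'grip_force': 0.0, 'width': 0.0870838794513366}
```

View pics/scene0.png

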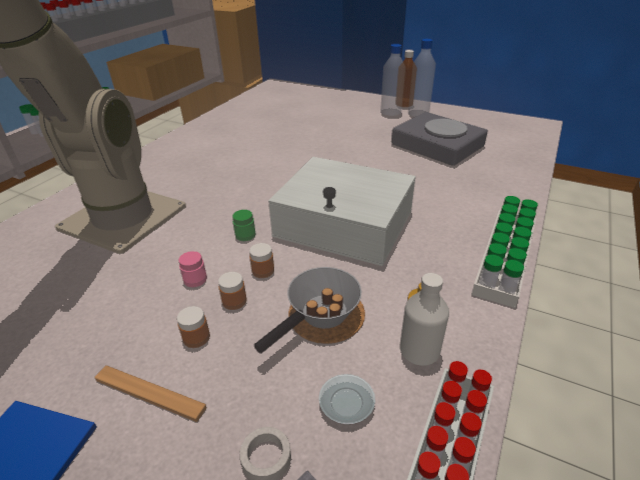

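View pics/side0.png

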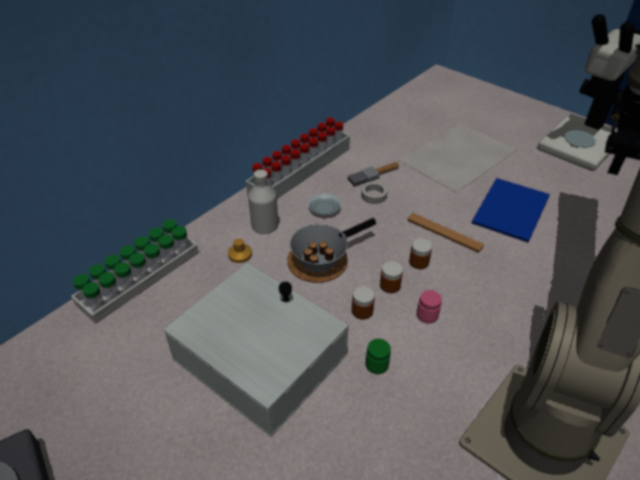

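The scene view shows the lid knob at (329,193) and the pan at (325,300), with its handle running to (260,345). There are three amber jars with white caps at (262,260), (232,290) and (193,327). The bar is at (150,391). The look-alikes are green (244,225) and pink (192,269), and I'll leave both alone.

In the side view the knob is at (286,288), the pan at (319,250), the jars at (363,302), (391,277) and (421,253), and the bar at (445,231).

```bash
cat > h.py <<'E'
from bench import *
import numpy as np, cv2
from scipy.optimize import least_squares
np.set_printoptions(precision=4,suppress=True)
C={n:get_calibration(n) for n in("scene","side")}
def proj(n,P):
    c=C[n]; X=np.atleast_2d(P)@np.array(c["R"]).T+c["t"]
    return np.c_[c["fx"]*X[:,0]/X[:,2]+c["cx"],c["fy"]*X[:,1]/X[:,2]+c["cy"]]
def ray(n,px,z):
    c=C[n]; R=np.array(c["R"]); o=-R.T@c["t"]
    d=R.T@np.array([(px[0]-c["cx"])/c["fx"],(px[1]-c["cy"])/c["fy"],1]); return o+d*(z-o[2])/d[2]
def fr(x,y,yaw,L):  # local pts -> world
    L=np.atleast_2d(L).astype(float); c,s=np.cos(yaw),np.sin(yaw)
    return np.c_[x+c*L[:,0]-s*L[:,1],y+s*L[:,0]+c*L[:,1],L[:,2]]
def circ(r,z,n=40):
    a=np.linspace(0,2*np.pi,n); return np.c_[r*np.cos(a),r*np.sin(a),0*a+z]
def rect(a,b,z): return np.array([[-a,-b,z],[a,-b,z],[a,b,z],[-a,b,z],[-a,-b,z]])
def crop(img,n,x0,y0,w,h,k,curves,fn):
    im=cv2.resize(cv2.cvtColor(img,cv2.COLOR_RGB2BGR)[y0:y0+h,x0:x0+w],None,fx=k,fy=k,interpolation=cv2.INTER_CUBIC)
    for P,col in curves:
        q=((proj(n,P)-[x0,y0]+.5)*k).astype(np.int32); cv2.polylines(im,[q.reshape(-1,1,2)],False,col,1,cv2.LINE_AA)
    cv2.imwrite(fn,im)
E
python3 - <<'E'
from h import *
I={n:cv2.imread(f"pics/{n}0.png")[:,:,::-1] for n in C}
def both(a,b,z): return ray("scene",a,z),ray("side",b,z)
print("knob",both((329.5,192),(286,287),.1355))
for a,b in(((262,253),(363.5,294)),((232,283),(392,269)),((192,318),(421,245))): print("jar cap",*both(a,b,.055))
print("bar ends",both((98,373),(411,217),.006),both((202,408),(480,245),.006))
print("mat",both((327,314),(318,261),.005))
print("handle end",both((261,345),(374,222),.049))
print("rim",both((324.5,294),(319,243),.061))
print("lid",[ray("scene",p,.103)[:2] for p in((317,161),(415,181),(274,200),(381,219))],[ray("side",p,.103)[:2] for p in((248,268),(348,331),(272,405),(167,336))])
print("bottle",both((424,360),(264,230),0),"dish",both((347,402),(325,206),.01),"tape",both((265,457),(374,193),.02),"green",both((244,216),(378,347),.055),"pink",both((192,260),(430,298),.055),"pw",both((412,297),(240,255),0.))
E
```

```text
knob (array([0.5303, 0.1383, 0.1355]), array([0.5351, 0.1246, 0.1355]))
jar cap [ 0.4511 -0.0249  0.055 ] [ 0.4452 -0.0234  0.055 ]
jar cap [ 0.4493 -0.1288  0.055 ] [ 0.443  -0.1265  0.055 ]
jar cap [ 0.4394 -0.2351  0.055 ] [ 0.4377 -0.2366  0.055 ]
bar ends (array([ 0.3388, -0.3738,  0.006 ]), array([ 0.5417, -0.356 ,  0.006 ])) (array([ 0.5418, -0.3477,  0.006 ]), array([ 0.351 , -0.3805,  0.006 ]))
mat (array([ 0.63  , -0.0796,  0.005 ]), array([ 0.6198, -0.0718,  0.005 ]))
handle end (array([ 0.5803, -0.2285,  0.049 ]), array([ 0.5759, -0.2351,  0.049 ]))
rim (array([ 0.6275, -0.0836,  0.061 ]), array([ 0.6213, -0.0771,  0.061 ]))
lid [array([0.4077, 0.3145]), array([0.6704, 0.3207]), array([0.4072, 0.1016]), array([0.654 , 0.1336])] [array([0.6571, 0.1182]), array([0.3847, 0.1083]), array([0.3825, 0.324 ]), array([0.6429, 0.3517])]
bottle (array([ 0.8288, -0.0994,  0.    ]), array([ 0.8036, -0.0686,  0.    ])) dish (array([ 0.7441, -0.2395,  0.01  ]), array([ 0.7394, -0.2377,  0.01  ])) tape (array([ 0.6787, -0.3749,  0.02  ]), array([ 0.6666, -0.3583,  0.02  ])) green (array([0.3361, 0.0748, 0.055 ]), array([0.3359, 0.0697, 0.055 ])) pink (array([ 0.3323, -0.1073,  0.055 ]), array([ 0.3295, -0.1096,  0.055 ])) pw (array([0.7624, 0.0418, 0.    ]), array([0.7832, 0.0366, 0.    ]))
```

```bash
cat > ov.py <<'E'
from h import *
I={n:cv2.imread(f"pics/{n}0.png")[:,:,::-1] for n in C}
def curves(case,pan,bar,jars):
    r,g=(0,0,255),(255,255,0); o=[]
    o+=[(fr(*case,rect(.12,.14,z)),r) for z in(0,.103)]+[(fr(*case,circ(.014,.146)-[.09,0,0]),g)]
    x,y,a=pan; o+=[(fr(x,y,a,circ(q,z)),r) for q,z in((.075,.005),(.07,.061))]+[(fr(x,y,a,np.array([[-.01,-.066,.049],[-.01,-.168,.049],[.01,-.168,.049],[.01,-.066,.049]])),g)]
    o+=[(fr(*bar,rect(.1025,.014,.012)),r)]
    for j in jars: o+=[(fr(*j,0,circ(.0235,.06)),g),(fr(*j,0,circ(.025,0)),r)]
    return o
def draw(k,*a):
    A=np.zeros((600,800,3),np.uint8)
    c=curves(*a)
    crop(I["scene"],"scene",80,150,350,270,2,c,f"pics/a{k}.png"); crop(I["side"],"side",155,190,340,250,2,c,f"pics/b{k}.png")
E
python3 - <<'E'
from ov import *
draw(1,(.522,.217,np.pi/2),(.624,-.08,-.28),(.443,-.364,.13),((.448,-.024),(.446,-.1275),(.4385,-.236)))
E
```

```text
(no output)
```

View pics/a1.png

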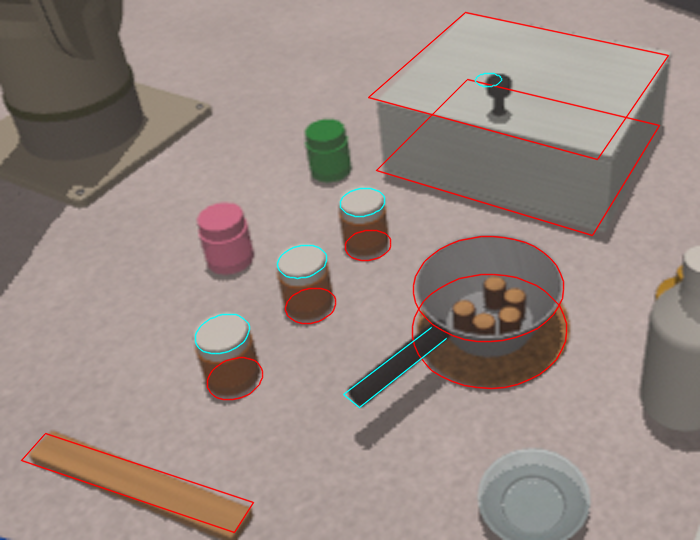

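View pics/b1.png

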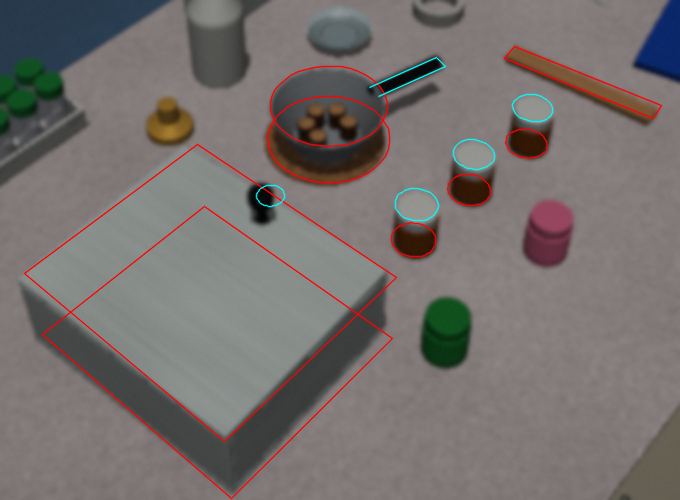

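```bash
cat > fit.py <<'E'
from ov import *
from scipy.optimize import differential_evolution
from scipy.ndimage import map_coordinates
G={}
for n in C:
    g=cv2.GaussianBlur(cv2.cvtColor(np.ascontiguousarray(I[n]),cv2.COLOR_RGB2GRAY).astype(float),(0,0),1.2)
    G[n]=np.minimum(np.hypot(cv2.Sobel(g,-1,1,0),cv2.Sobel(g,-1,0,1)),60)
def seg(a,b,m=60): return np.linspace(a,b,m)
def cost(p,segs):
    s=0
    for n in segs:
        for L in segs[n]:
            q=proj(n,fr(*p,L)); s-=map_coordinates(G[n],[q[:,1],q[:,0]],order=1).mean()
    return s
def box(a,b,h): return {(i,j,k):np.array([i*a,j*b,k*h]) for i in(-1,1) for j in(-1,1) for k in(0,1)}
def fit(p0,segs):
    r=differential_evolution(cost,[(p0[0]-.02,p0[0]+.02),(p0[1]-.02,p0[1]+.02),(p0[2]-.12,p0[2]+.12)],args=(segs,),seed=0,tol=1e-8); print(r.x,r.fun, {n:cost(r.x,{n:segs[n]}) for n in segs}); return r.x
E
python3 - <<'E'
from fit import *
B=box(.12,.14,.103); e=lambda *k:[seg(B[a],B[b]) for a,b in k]
# case -x front (world -y), +y near robot (world -x)
top=[((-1,1,1),(-1,-1,1)),((-1,-1,1),(1,-1,1)),((1,-1,1),(1,1,1)),((1,1,1),(-1,1,1))]
c=fit((.527,.217,np.pi/2),{"scene":e(*top,((-1,1,0),(-1,-1,0)),((-1,-1,0),(-1,-1,1)),((-1,-1,0),(1,-1,0))),"side":e(*top,((-1,1,0),(1,1,0)),((1,1,0),(1,-1,0)),((1,1,0),(1,1,1)))})
D=box(.1025,.014,.012); f=[seg(D[a],D[b]) for a,b in(((-1,-1,1),(1,-1,1)),((1,-1,1),(1,1,1)),((1,1,1),(-1,1,1)),((-1,1,1),(-1,-1,1)))]
b=fit((.443,-.364,.13),{"scene":f,"side":f})
k=c[:2]+.09*np.array([-np.cos(c[2]),-np.sin(c[2])]); print("knob",k)
for n in C: print(n,proj(n,[*k,.1355]))
draw(2,c,(.624,-.08,-.28),b,())
a=cv2.imread("pics/a2.png"); a=cv2.resize(a[0:300,280:700],None,fx=.95,fy=.95); q=cv2.imread("pics/b2.png"); q=cv2.resize(q,None,fx=.58,fy=.58)
W=np.zeros((590,400,3),np.uint8); W[:285,:399]=a; W[295:585,:394]=q; cv2.imwrite("pics/c2.png",W)
E
```

```text
[0.5315 0.221  1.6059] -597.9159387970111 {'scene': np.float64(-285.0705969654041), 'side': np.float64(-312.8453418316071)}
[ 0.4438 -0.3634  0.0799] -446.00650018566694 {'scene': np.float64(-224.34819549468466), 'side': np.float64(-221.65830469098228)}
knob [0.5347 0.1311]
scene [[329.8622 193.9938]]
side [[283.9975 288.891 ]]
```

View pics/c2.png

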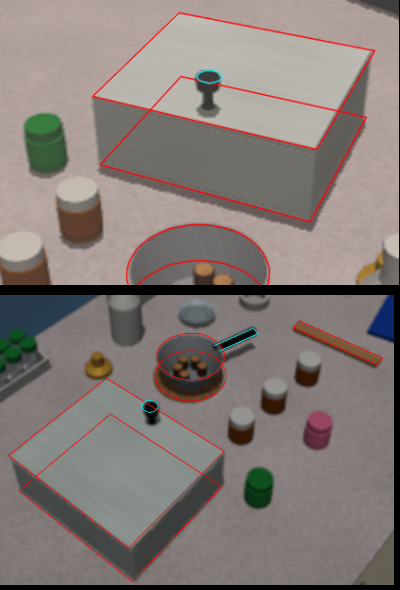

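Both fits sit on the edges: case at (0.5315, 0.221) yaw 92°, knob at (0.535, 0.131), pan at (0.624, -0.08) on its mat, and five twigs. The enlarged crops confirm three amber jars with white caps, at (0.448, -0.024), (0.446, -0.128) and (0.439, -0.236). I'll go for the knob now.

>>> carry_out --deltas '[{"hand":87,"dp":[0.96,-0.96,0],"spin":-0.419},{"hand":87,"dp":[0.96,-0.96,0],"spin":-0.419},{"hand":87,"dp":[0.96,-0.96,0],"spin":-0.419},{"hand":87,"dp":[0.96,-0.96,0],"spin":-0.419},{"hand":87,"dp":[0.96,-0.96,0],"spin":-0.419},{"hand":87,"dp":[0.96,-0.96,0],"spin":-0.419},{"hand":87,"dp":[0.96,-0.96,0],"spin":-0.419},{"hand":87,"dp":[0.96,-0.96,0],"spin":-0.419},{"hand":87,"dp":[0.96,-0.96,0],"spin":-0.419},{"hand":87,"dp":[0.96,-0.96,0],"spin":-0.419},{"hand":87,"dp":[0.96,-0.96,0],"spin":-0.419},{"hand":87,"dp":[0.96,-0.96,0],"spin":-0.419}]'

```text
time: 1.3
ee_pos: [0.3398, -0.3005, 0.2224]
eef_rot: [0.696, 0.718, 0.0, -0.0]
ft_force: [-0.7, 0.7, -0.2]
width: 0.0867
grip_force: 0.0
```

```bash
cat > go.py <<'E'
from h import *
import sys
def st(): 
    s=read_state(); x,y,z,w=s["eef_rot"]; psi=np.degrees(2*np.arctan2(y,x)); psi=(psi+180)%360-180
    return s,np.array(s["ee_pos"]),psi
def rows(*T):
    """T: (x,y,z,psi) targets of the grasp TCP -> dp, spin"""
    s,p,psi=st(); a=np.radians(psi); tx=np.array([np.cos(a),np.sin(a),0]); ty=np.array([np.sin(a),-np.cos(a),0])
    print("t %.1f p"%s["time"],p,"psi %.1f"%psi,"w %.1f gf %.1f"%(s["width"]*1e3,s["grip_force"]),"F",s["ft_force"],"j1,7",s["joint_positions"][[0,6]])
    for x,y,z,q in T:
        d=np.array([x,y,z])-p; dq=(q-psi+180)%360-180
        print("dp [%.3f, %.3f, %.3f] spin %.3f"%(d@tx/.25,d@ty/.25,-d[2]/.25,-dq/180))
E
python3 -c "
from go import *
rows((.5347,.1311,.22,92))"
```

```text
t 1.3 p [ 0.3398 -0.3005  0.2224] psi 91.8 w 86.7 gf 0.0 F [-0.6721  0.6975 -0.2341] j1,7 [1.0154 0.6691]
dp [1.701, 0.834, 0.010] spin -0.001
```

>>> carry_out --deltas '[{"hand":87,"dp":[1.0,0.5,0],"spin":0},{"hand":87,"dp":[1.0,0.5,0],"spin":0},{"hand":87,"dp":[1.0,0.5,0],"spin":0},{"hand":87,"dp":[1.0,0.5,0],"spin":0},{"hand":87,"dp":[1.0,0.5,0],"spin":0},{"hand":87,"dp":[1.0,0.5,0],"spin":0},{"hand":87,"dp":[1.0,0.5,0],"spin":0}]'

```text
time: 2.0
ee_pos: [0.4573, -0.0418, 0.2228]
eef_rot: [0.693, 0.721, 0.001, -0.0]
ft_force: [0.2, 0.0, 0.3]
width: 0.0872
grip_force: 0.0
```

>>> carry_out --deltas '[{"hand":60,"dp":[0.701,0.334,0],"spin":0},{"hand":60,"dp":[0.701,0.334,0],"spin":0},{"hand":60,"dp":[0.701,0.334,0],"spin":0},{"hand":60,"dp":[0.701,0.334,0],"spin":0},{"hand":60,"dp":[0.701,0.334,0],"spin":0},{"hand":60,"dp":[0.701,0.334,0],"spin":0},{"hand":60,"dp":[0.701,0.334,0],"spin":0}]'

```text
time: 2.7
ee_pos: [0.5334, 0.13, 0.2222]
eef_rot: [0.696, 0.718, -0.001, 0.0]
ft_force: [-0.4, -1.0, 0.0]
width: 0.0604
grip_force: 0.0
```

```bash
python3 -c "
from go import *
rows((.5347,.1311,.119,92))
cv2.imwrite('pics/w1.png',camera('wrist')[:,:,::-1])"
```

```text
t 2.7 p [0.5334 0.13   0.2222] psi 91.9 w 60.4 gf 0.0 F [-0.4384 -1.039   0.0036] j1,7 [ 0.4199 -0.448 ]
dp [0.004, 0.005, 0.413] spin -0.001
```

View pics/w1.png

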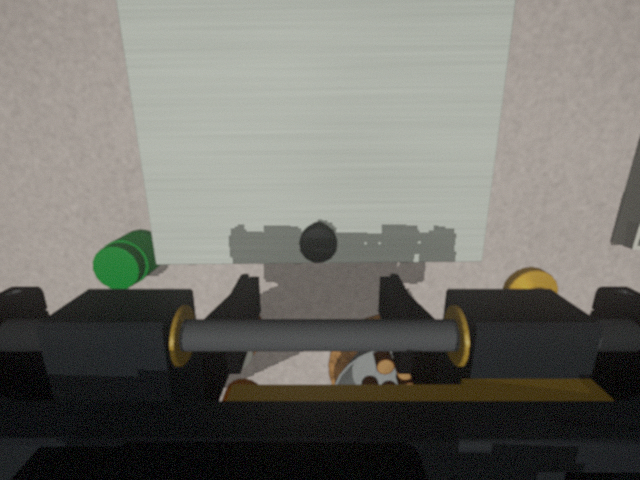

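The wrist view has the knob head at (318,242), about 3 mm ahead along tool x. The pan with its twigs is at (365,370) and the green look-alike is at (120,260). Next I descend, pinch the knob and swing the lid.

>>> carry_out --deltas '[{"hand":60,"dp":[0.015,0.005,0.2],"spin":0},{"hand":60,"dp":[0.015,0.005,0.413],"spin":0},{"hand":60,"dp":[0.015,0.005,0.413],"spin":0},{"hand":60,"dp":[0.015,0.005,0.413],"spin":0},{"hand":15,"dp":[0.015,0.005,0.413],"spin":0},{"hand":15,"dp":[0.015,0.005,0.413],"spin":0},{"hand":15,"dp":[0.015,0.005,0.413],"spin":0},{"hand":15,"dp":[0.015,0.005,0.413],"spin":0},{"hand":15,"dp":[0.015,0.005,0.413],"spin":0},{"hand":15,"dp":[0.015,0.005,0.413],"spin":0}]' --force 20

```text
time: 3.75
ee_pos: [0.5325, 0.1358, 0.1195]
eef_rot: [0.694, 0.72, -0.002, -0.001]
ft_force: [-12.5, -1.6, 10.0]
width: 0.0269
grip_force: 20.0
```

>>> carry_out --deltas '[{"hand":15,"dp":[0.035,0,-0.124],"spin":0},{"hand":15,"dp":[0.088,0,-0.241],"spin":0},{"hand":15,"dp":[0.158,0,-0.348],"spin":0},{"hand":15,"dp":[0.244,0,-0.444],"spin":0},{"hand":15,"dp":[0.342,0,-0.526],"spin":0},{"hand":15,"dp":[0.453,0,-0.593],"spin":0},{"hand":15,"dp":[0.571,0,-0.642],"spin":0},{"hand":15,"dp":[0.696,0,-0.673],"spin":0},{"hand":15,"dp":[0.824,0,-0.685],"spin":0},{"hand":15,"dp":[0.952,0,-0.678],"spin":0}]'

```text
time: 4.75
ee_pos: [0.5222, 0.3759, 0.2889]
eef_rot: [0.693, 0.721, -0.002, -0.002]
ft_force: [-11.8, -1.4, -6.6]
width: 0.027
grip_force: 20.0
```

>>> carry_out --deltas '[{"hand":15,"dp":[0.126,0,0.026],"spin":0},{"hand":15,"dp":[0.246,0,0.071],"spin":0},{"hand":15,"dp":[0.246,0,0.071],"spin":0}]'

```text
time: 5.05
ee_pos: [0.5194, 0.44, 0.2689]
eef_rot: [0.692, 0.722, -0.002, -0.002]
ft_force: [-11.1, -0.4, 1.3]
width: 0.027
grip_force: 20.0
```

```bash
python3 -c "
from go import *
rows((.5347,.1311,.119,92))
cv2.imwrite('pics/s1.png',camera('scene')[:,:,::-1])"
```

```text
t 5.0 p [0.5194 0.44   0.2689] psi 92.5 w 27.0 gf 20.0 F [-11.1045  -0.4061   1.3294] j1,7 [-0.2264 -0.9743]
dp [-1.237, 0.008, 0.599] spin 0.003
```

View pics/s1.png

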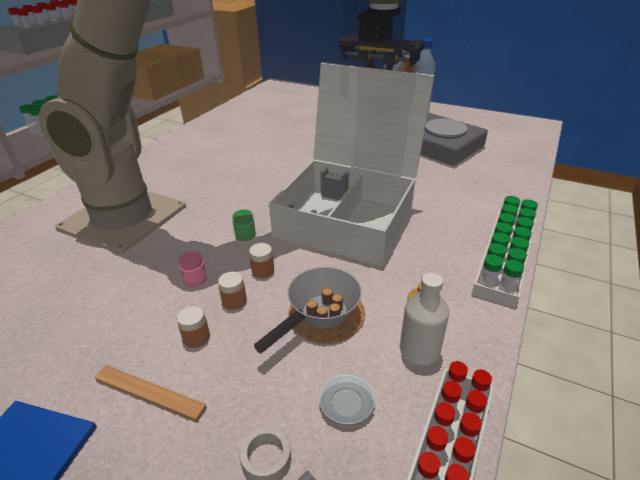

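The scene view shows the lid thrown well back and held by the gripper at (385,50). The two bays are visible, with a saddle at (335,183). I'll release it, rise over the lid edge and head for the pan handle.

>>> carry_out --deltas '[{"hand":87,"dp":[0,0,0],"spin":0},{"hand":87,"dp":[0,0,0],"spin":0},{"hand":87,"dp":[0,0,0],"spin":0},{"hand":87,"dp":[0,0,0],"spin":0},{"hand":87,"dp":[0,0,-0.2],"spin":0},{"hand":87,"dp":[0,0,-0.4],"spin":0},{"hand":87,"dp":[0,0,-0.45],"spin":0},{"hand":87,"dp":[0,0,-0.45],"spin":0},{"hand":87,"dp":[-1,0,-0.45],"spin":0},{"hand":87,"dp":[-1,0,-0.45],"spin":0},{"hand":87,"dp":[-1,0,-0.45],"spin":0},{"hand":87,"dp":[-1,0,-0.45],"spin":0},{"hand":87,"dp":[-1,0,-0.45],"spin":0},{"hand":87,"dp":[-1,0,-0.45],"spin":0}]'

```text
time: 6.5
ee_pos: [0.5351, 0.1757, 0.3822]
eef_rot: [0.699, 0.715, -0.002, 0.001]
ft_force: [1.1, 0.5, 0.2]
width: 0.0869
grip_force: 0.0
```

>>> carry_out --deltas '[{"hand":87,"dp":[-1,0.2,0.3],"spin":0.1},{"hand":87,"dp":[-1,0.2,0.3],"spin":0.1},{"hand":87,"dp":[-1,0.2,0.3],"spin":0.1},{"hand":87,"dp":[-1,0.2,0.3],"spin":0.1},{"hand":87,"dp":[-1,0.2,0.3],"spin":0.1},{"hand":87,"dp":[-1,0.2,0.3],"spin":0.1},{"hand":87,"dp":[-1,0.2,0.3],"spin":0.1}]'

```text
time: 7.2
ee_pos: [0.5909, -0.0667, 0.3059]
eef_rot: [0.8, 0.6, -0.002, -0.001]
ft_force: [1.5, 0.7, 0.6]
width: 0.0873
grip_force: 0.0
```

```bash
python3 -c "
from go import *
rows((.588,-.205,.17,74),(.588,-.205,.03,74))"
```

```text
t 7.2 p [ 0.5909 -0.0667  0.3059] psi 73.7 w 87.3 gf 0.0 F [1.4634 0.7276 0.6225] j1,7 [ 0.6002 -0.3944]
dp [-0.534, 0.144, 0.544] spin -0.002
dp [-0.534, 0.144, 1.104] spin -0.002
```

>>> carry_out --deltas '[{"hand":87,"dp":[-0.534,0.144,0.4],"spin":0},{"hand":87,"dp":[-0.534,0.144,0.4],"spin":0},{"hand":87,"dp":[-0.534,0.144,0.4],"spin":0},{"hand":60,"dp":[-0.534,0.144,0.4],"spin":0},{"hand":60,"dp":[-0.534,0.144,0.4],"spin":0},{"hand":60,"dp":[-0.534,0.144,0.4],"spin":0}]'

```text
time: 7.8
ee_pos: [0.59, -0.1988, 0.2092]
eef_rot: [0.798, 0.603, 0.001, -0.0]
ft_force: [0.1, 1.3, 0.2]
width: 0.0708
grip_force: 0.0
```

```bash
python3 -c "
from go import *
rows((.588,-.205,.17,74),(.588,-.205,.03,74))
cv2.imwrite('pics/w2.png',camera('wrist')[:,:,::-1])"
```

```text
t 7.8 p [ 0.59   -0.1988  0.2092] psi 74.1 w 70.8 gf 0.0 F [0.1269 1.2721 0.2061] j1,7 [ 0.7498 -0.1951]
dp [-0.026, -0.001, 0.157] spin 0.001
dp [-0.026, -0.001, 0.717] spin 0.001
```

View pics/w2.png

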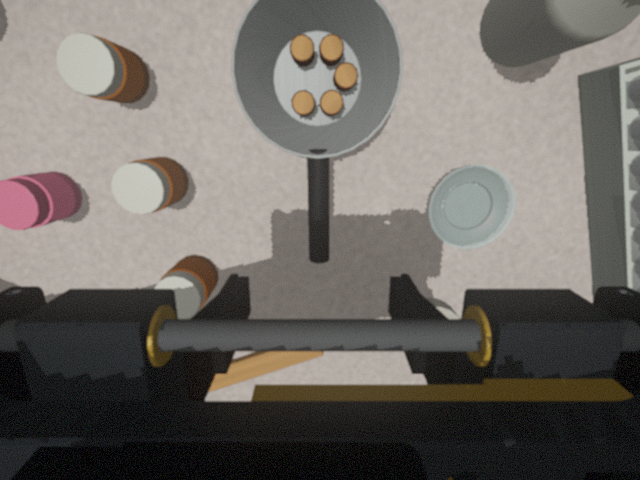

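The wrist view shows the handle centred at column 318, ending at row 262, so the pinch will sit about 0.13 m from the pan axis. There are five twigs in the pan. Next I grip hard and make a small lift.

>>> carry_out --deltas '[{"hand":60,"dp":[-0.026,0,0.2],"spin":0},{"hand":60,"dp":[-0.026,0,0.4],"spin":0},{"hand":60,"dp":[-0.026,0,0.6],"spin":0},{"hand":60,"dp":[-0.026,0,0.717],"spin":0},{"hand":60,"dp":[-0.026,0,0.717],"spin":0},{"hand":60,"dp":[-0.026,0,0.717],"spin":0},{"hand":5,"dp":[-0.026,0,0.717],"spin":0},{"hand":5,"dp":[-0.026,0,0.717],"spin":0},{"hand":5,"dp":[-0.026,0,0.717],"spin":0},{"hand":5,"dp":[-0.026,0,0.717],"spin":0},{"hand":5,"dp":[-0.026,0,0.717],"spin":0},{"hand":5,"dp":[-0.026,0,0.717],"spin":0},{"hand":5,"dp":[-0.026,0,0.69],"spin":0},{"hand":5,"dp":[-0.026,0,0.66],"spin":0},{"hand":5,"dp":[-0.026,0,0.62],"spin":0},{"hand":5,"dp":[-0.026,0,0.58],"spin":0},{"hand":5,"dp":[-0.026,0,0.58],"spin":0}]' --force 60

```text
time: 9.55
ee_pos: [0.5886, -0.2078, 0.0656]
eef_rot: [0.799, 0.602, 0.001, 0.001]
ft_force: [0.2, -0.7, -3.5]
width: 0.0183
grip_force: 60.0
```

```bash
python3 -c "
from go import *
rows((.588,-.205,.26,74))
print(st()[0]['torque'])
w=camera('wrist')[:,:,::-1]; s=camera('scene')[:,:,::-1]
cv2.imwrite('pics/m1.png',np.hstack([cv2.resize(w,(400,300)),s[200:400,200:400].repeat(2,0).repeat(2,1)[:300]]))"
```

```text
t 9.6 p [ 0.5886 -0.2078  0.0656] psi 74.0 w 18.3 gf 60.0 F [ 0.155  -0.7364 -3.4568] j1,7 [ 0.7346 -0.2432]
dp [0.010, -0.006, -0.778] spin 0.000
[-0.4856  0.0157  0.0197]
```

View pics/m1.png

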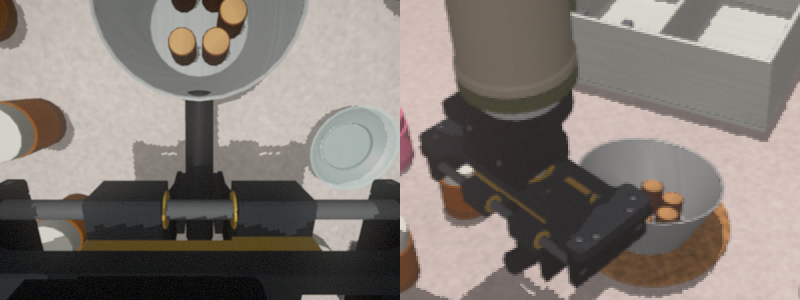

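The pan is level and carried with its full weight (3.5 N), all pieces inside. I'll lift it smoothly.

>>> carry_out --deltas '[{"hand":5,"dp":[0,0,-0.03],"spin":0},{"hand":5,"dp":[0,0,-0.08],"spin":0},{"hand":5,"dp":[0,0,-0.15],"spin":0},{"hand":5,"dp":[0,0,-0.22],"spin":0},{"hand":5,"dp":[0,0,-0.29],"spin":0},{"hand":5,"dp":[0,0,-0.36],"spin":0},{"hand":5,"dp":[0,0,-0.43],"spin":0},{"hand":5,"dp":[0,0,-0.5],"spin":0},{"hand":5,"dp":[0,0,-0.57],"spin":0},{"hand":5,"dp":[0,0,-0.64],"spin":0},{"hand":5,"dp":[0,0,-0.71],"spin":0},{"hand":5,"dp":[0,0,-0.78],"spin":0},{"hand":5,"dp":[0,0,-0.85],"spin":0},{"hand":5,"dp":[0,0,-0.9],"spin":0},{"hand":5,"dp":[0,0,-0.93],"spin":0},{"hand":5,"dp":[0,0,-0.94],"spin":0}]'

```text
time: 11.25
ee_pos: [0.5878, -0.2072, 0.2994]
eef_rot: [0.798, 0.602, 0.0, 0.0]
ft_force: [-0.5, 0.1, -4.8]
width: 0.0181
grip_force: 60.1
```

```bash
python3 -c "
from go import *
rows((.594,-.03,.30,82),(.6015,.15,.30,90))
print(st()[0]['torque'])"
```

```text
t 11.2 p [ 0.5878 -0.2072  0.2994] psi 74.0 w 18.1 gf 60.1 F [-0.5204  0.1225 -4.7817] j1,7 [ 0.7519 -0.1622]
dp [0.688, -0.171, -0.003] spin -0.044
dp [1.389, -0.340, -0.003] spin -0.089
[-0.3279 -0.0262 -0.0352]
```

>>> carry_out --deltas '[{"hand":5,"dp":[0.03,-0.01,0],"spin":-0.002},{"hand":5,"dp":[0.09,-0.02,0],"spin":-0.006},{"hand":5,"dp":[0.16,-0.04,0],"spin":-0.01},{"hand":5,"dp":[0.23,-0.06,0],"spin":-0.015},{"hand":5,"dp":[0.3,-0.075,0],"spin":-0.02},{"hand":5,"dp":[0.37,-0.092,0],"spin":-0.024},{"hand":5,"dp":[0.44,-0.11,0],"spin":-0.028},{"hand":5,"dp":[0.51,-0.127,0],"spin":-0.033},{"hand":5,"dp":[0.58,-0.145,0],"spin":-0.037},{"hand":5,"dp":[0.64,-0.16,0],"spin":-0.042},{"hand":5,"dp":[0.68,-0.17,0],"spin":-0.044},{"hand":5,"dp":[0.69,-0.172,0],"spin":-0.044}]'

```text
time: 12.45
ee_pos: [0.5938, -0.0279, 0.2987]
eef_rot: [0.754, 0.657, 0.0, -0.0]
ft_force: [0.3, 0.3, -3.7]
width: 0.0182
grip_force: 60.0
```

```bash
python3 -c "
from go import *
rows((.6015,.15,.30,90))
print(st()[0]['torque'])"
```

```text
t 12.4 p [ 0.5938 -0.0279  0.2987] psi 82.1 w 18.2 gf 60.0 F [ 0.3372  0.2562 -3.6604] j1,7 [ 0.5658 -0.323 ]
dp [0.709, -0.068, -0.005] spin -0.044
[-0.2829 -0.0868 -0.0512]
```

>>> carry_out --deltas '[{"hand":5,"dp":[0.03,0,0],"spin":-0.002},{"hand":5,"dp":[0.09,-0.01,0],"spin":-0.006},{"hand":5,"dp":[0.16,-0.015,0],"spin":-0.01},{"hand":5,"dp":[0.23,-0.022,0],"spin":-0.015},{"hand":5,"dp":[0.3,-0.03,0],"spin":-0.02},{"hand":5,"dp":[0.37,-0.035,0],"spin":-0.024},{"hand":5,"dp":[0.44,-0.042,0],"spin":-0.028},{"hand":5,"dp":[0.51,-0.05,0],"spin":-0.033},{"hand":5,"dp":[0.58,-0.055,0],"spin":-0.037},{"hand":5,"dp":[0.65,-0.062,0],"spin":-0.042},{"hand":5,"dp":[0.69,-0.067,0],"spin":-0.044},{"hand":5,"dp":[0.709,-0.068,0],"spin":-0.044},{"hand":5,"dp":[0.709,-0.068,0],"spin":-0.044}]'

```text
time: 13.75
ee_pos: [0.6017, 0.1487, 0.2985]
eef_rot: [0.708, 0.706, -0.0, -0.0]
ft_force: [0.3, 0.1, -3.8]
width: 0.0179
grip_force: 60.1
```

```bash
python3 -c "
from go import *
rows((.6015,.15,.30,90))
print(st()[0]['torque'])
w=camera('wrist')[:,:,::-1]; s=camera('scene')[:,:,::-1]
cv2.imwrite('pics/m2.png',np.hstack([cv2.resize(w,(400,300)),cv2.resize(s[20:260,200:520],(400,300))]))"
```

```text
t 13.8 p [0.6017 0.1487 0.2985] psi 89.9 w 17.9 gf 60.1 F [ 0.2861  0.0829 -3.7509] j1,7 [ 0.2895 -0.5145]
dp [0.005, -0.001, -0.006] spin -0.001
[-0.3481 -0.1338 -0.0467]
```

View pics/m2.png

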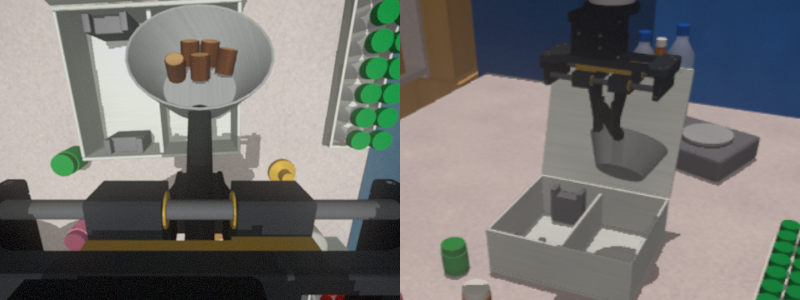

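The wrist crop (left) and scene crop (right) show the pan over the twig bay, already sagged to about 45° with the twigs still inside. I'll ease the grip so it swings right down.

>>> carry_out --deltas '[{"hand":5,"dp":[0,0,0],"spin":0},{"hand":5,"dp":[0,0,0],"spin":0},{"hand":5,"dp":[0,0,0],"spin":0},{"hand":5,"dp":[0,0,0],"spin":0},{"hand":5,"dp":[0,0,0],"spin":0},{"hand":5,"dp":[0,0,0],"spin":0}]' --force 25

```text
time: 14.45
ee_pos: [0.6018, 0.1482, 0.2985]
eef_rot: [0.708, 0.706, 0.0, 0.0]
ft_force: [0.4, 0.1, -3.1]
width: 0.0193
grip_force: 25.0
```

>>> carry_out --deltas '[{"hand":5,"dp":[0,0,0],"spin":0},{"hand":5,"dp":[0,0,0],"spin":0},{"hand":5,"dp":[0,0,0],"spin":0},{"hand":5,"dp":[0,0,0],"spin":0},{"hand":5,"dp":[0,0,0],"spin":0},{"hand":5,"dp":[0,0,0],"spin":0},{"hand":5,"dp":[0,0,0],"spin":0},{"hand":5,"dp":[0,0,0],"spin":0}]' --force 14

```text
time: 15.25
ee_pos: [0.6018, 0.1482, 0.2985]
eef_rot: [0.708, 0.706, -0.0, 0.0]
ft_force: [-0.3, 0.6, -5.0]
width: 0.0194
grip_force: 14.0
```

```bash
python3 -c "
from go import *
rows((.6015,.15,.30,90))
print(st()[0]['torque'])
w=camera('wrist')[:,:,::-1]; s=camera('scene')[:,:,::-1]; e=camera('side')[:,:,::-1]
cv2.imwrite('pics/m3.png',np.hstack([cv2.resize(w,(400,300)),cv2.resize(s[20:260,200:520],(400,300))]));cv2.imwrite('pics/e3.png',e)"
```

```text
t 15.2 p [0.6018 0.1482 0.2985] psi 89.9 w 19.4 gf 14.0 F [-0.3174  0.6241 -4.9646] j1,7 [ 0.2904 -0.5141]
dp [0.007, -0.001, -0.006] spin -0.001
[-0.2044 -0.0518  0.0167]
```

View pics/m3.png

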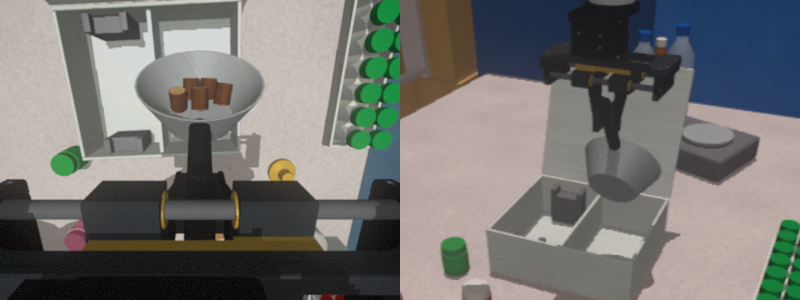

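The pan is now at about 60° with the twigs still held in it. I'll ease the grip further.

>>> carry_out --deltas '[{"hand":5,"dp":[0,0,0],"spin":0},{"hand":5,"dp":[0,0,0],"spin":0},{"hand":5,"dp":[0,0,0],"spin":0},{"hand":5,"dp":[0,0,0],"spin":0},{"hand":5,"dp":[0,0,0],"spin":0},{"hand":5,"dp":[0,0,0],"spin":0},{"hand":5,"dp":[0,0,0],"spin":0},{"hand":5,"dp":[0,0,0],"spin":0},{"hand":5,"dp":[0,0,0],"spin":0},{"hand":5,"dp":[0,0,0],"spin":0}]' --force 8

```text
time: 16.4
ee_pos: [0.6018, 0.1482, 0.2985]
eef_rot: [0.708, 0.706, 0.0, 0.0]
ft_force: [-0.3, -0.0, -4.0]
width: 0.0199
grip_force: 8.0
```

```bash
cat > tw.py <<'E'
from go import *
def brown(tag):
    w=camera('wrist'); cv2.imwrite(f'pics/{tag}.png',w[:,:,::-1])
    h=cv2.cvtColor(w,cv2.COLOR_RGB2HSV); m=cv2.inRange(h,(3,90,40),(16,255,255)); m[300:]=0
    n,_,s,c=cv2.connectedComponentsWithStats(m)
    print([(s[i,4],c[i].round()) for i in range(1,n) if s[i,4]>60])
E
python3 -c "
from tw import *
rows((.6015,.15,.30,90)); print(st()[0]['torque']); brown('w4')"
```

```text
t 16.4 p [0.6018 0.1482 0.2985] psi 89.9 w 19.9 gf 8.0 F [-0.2897 -0.0325 -3.9533] j1,7 [ 0.2905 -0.5142]
dp [0.007, -0.001, -0.006] spin -0.001
[-0.1852 -0.1305  0.0095]
[(np.int32(2803), array([322., 179.]))]
```

>>> carry_out --deltas '[{"hand":5,"dp":[0,0,0],"spin":0},{"hand":5,"dp":[0,0,0],"spin":0},{"hand":5,"dp":[0,0,0],"spin":0},{"hand":5,"dp":[0,0,0],"spin":0},{"hand":5,"dp":[0,0,0],"spin":0},{"hand":5,"dp":[0,0,0],"spin":0},{"hand":5,"dp":[0,0,0],"spin":0},{"hand":5,"dp":[0,0,0],"spin":0}]' --force 5

```text
time: 17.25
ee_pos: [0.6018, 0.1482, 0.2985]
eef_rot: [0.708, 0.706, 0.0, 0.0]
ft_force: [0.3, -0.2, -4.2]
width: 0.0201
grip_force: 5.0
```

```bash
python3 -c "
from tw import *
rows((.6015,.15,.30,90)); print(st()[0]['torque']); brown('w5'); cv2.imwrite('pics/s5.png',camera('scene')[:,:,::-1])
w=cv2.imread('pics/w5.png');s=cv2.imread('pics/s5.png')
cv2.imwrite('pics/m5.png',np.hstack([cv2.resize(w,(400,300)),cv2.resize(s[20:260,200:520],(400,300))]))"
```

```text
t 17.2 p [0.6018 0.1482 0.2985] psi 89.9 w 20.1 gf 5.0 F [ 0.3055 -0.2262 -4.1992] j1,7 [ 0.2904 -0.5141]
dp [0.007, -0.001, -0.006] spin -0.001
[-0.0531 -0.1021  0.0298]
[(np.int32(2609), array([323., 186.]))]
```

View pics/m5.png

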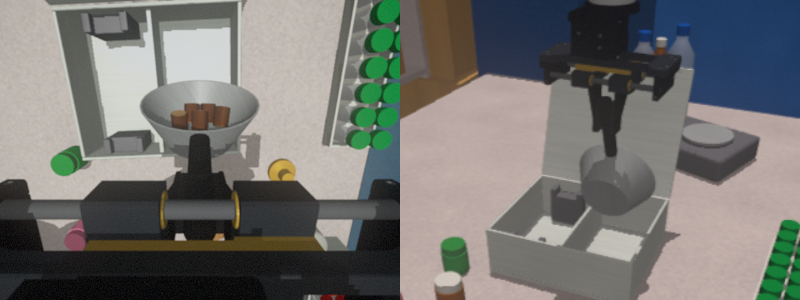

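The pan is at about 70°. Its flared wall is then only slightly downhill, so the twigs still sit on it. I'll let it settle to free hang with small vertical jiggles, then jerk it sideways so the twigs slide out over the bay.

>>> carry_out --deltas '[{"hand":5,"dp":[0.1,0,-0.04],"spin":0},{"hand":5,"dp":[0.1,0,0],"spin":0},{"hand":5,"dp":[0.1,0,-0.04],"spin":0},{"hand":5,"dp":[0.1,0,0],"spin":0},{"hand":5,"dp":[0.1,0,-0.04],"spin":0},{"hand":5,"dp":[0.1,0,0],"spin":0},{"hand":5,"dp":[0.1,0,0],"spin":0},{"hand":5,"dp":[0.1,0,0],"spin":0},{"hand":5,"dp":[0.1,0,0],"spin":0}]' --force 5

```text
time: 18.25
ee_pos: [0.6018, 0.1731, 0.2985]
eef_rot: [0.708, 0.706, -0.0, 0.0]
ft_force: [-0.4, -0.6, -4.0]
width: 0.0198
grip_force: 5.0
```

```bash
python3 -c "
from tw import *
rows((.6015,.15,.30,90)); print(st()[0]['torque']); brown('w6')"
```

```text
t 18.2 p [0.6018 0.1731 0.2985] psi 89.9 w 19.8 gf 5.0 F [-0.3576 -0.5715 -4.0237] j1,7 [ 0.2444 -0.5578]
dp [-0.092, -0.001, -0.006] spin -0.001
[ 0.0496 -0.0633 -0.0193]
[(np.int32(1245), array([328., 207.])), (np.int32(280), array([285., 204.]))]
```

>>> carry_out --deltas '[{"hand":5,"dp":[0,0,0],"spin":0},{"hand":5,"dp":[0,0,0],"spin":0},{"hand":5,"dp":[0.05,0,0],"spin":0},{"hand":5,"dp":[0.1,0,0],"spin":0},{"hand":5,"dp":[0.1,0,0],"spin":0},{"hand":5,"dp":[-0.1,0,0],"spin":0},{"hand":5,"dp":[-0.2,0,0],"spin":0},{"hand":5,"dp":[-0.2,0,0],"spin":0},{"hand":5,"dp":[-0.2,0,0],"spin":0},{"hand":5,"dp":[-0.2,0,0],"spin":0}]' --force 40

```text
time: 19.3
ee_pos: [0.6014, 0.1246, 0.2987]
eef_rot: [0.707, 0.707, 0.0, -0.0]
ft_force: [0.1, 0.4, -2.8]
width: 0.0192
grip_force: 40.0
```

```bash
python3 -c "
from tw import *
rows((.6015,.15,.30,90)); print(st()[0]['torque']); brown('w7')"
```

```text
t 19.3 p [0.6014 0.1246 0.2987] psi 90.0 w 19.2 gf 40.0 F [ 0.0585  0.3713 -2.8061] j1,7 [ 0.3357 -0.4707]
dp [0.102, 0.000, -0.005] spin -0.000
[-0.003  -0.1136  0.0082]
[(np.int32(83), array([355., 144.])), (np.int32(171), array([164., 289.]))]
```

```bash
python3 -c "
from tw import *
w=cv2.imread('pics/w7.png'); s=camera('scene')[:,:,::-1]; e=camera('side')[:,:,::-1]
cv2.imwrite('pics/s7.png',s);cv2.imwrite('pics/e7.png',e)
A=np.zeros((600,800,3),np.uint8); A[:300,:400]=cv2.resize(w[0:300,120:520],(400,300)); A[:300,400:]=cv2.resize(s[20:260,200:520],(400,300)); A[300:,:400]=cv2.resize(e[200:440,150:470],(400,300)); A[300:,400:]=cv2.resize(s[90:270,260:500],(400,300)); cv2.imwrite('pics/m7.png',A)"
```

```text
(no output)
```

View pics/m7.png

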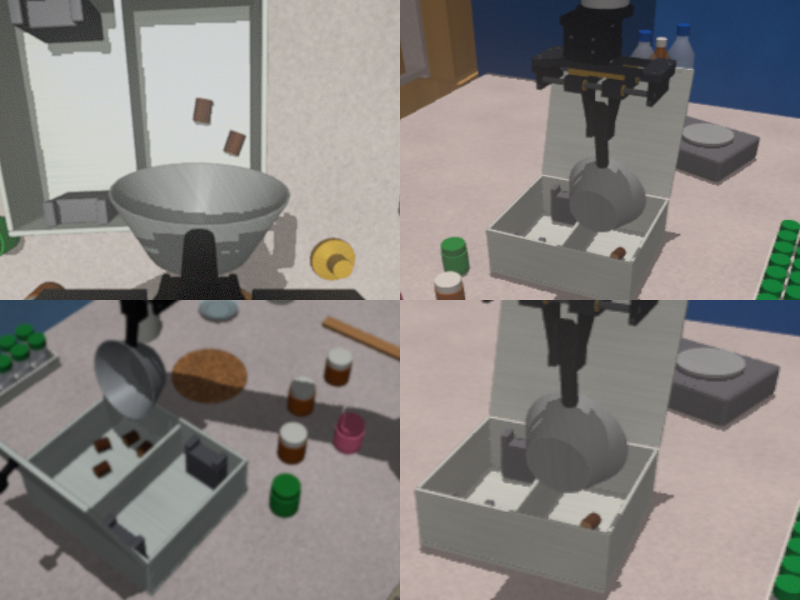

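The composite shows the empty pan hanging at about 80°. The pieces lie in the twig bay (side crop: four visible around (120,450), the fifth near the pan), and the bare mat is at (210,375). Now I carry the pan back to the mat.

>>> carry_out --deltas '[{"hand":5,"dp":[-0.04,0.01,-0.02],"spin":0},{"hand":5,"dp":[-0.12,0.02,-0.04],"spin":0},{"hand":5,"dp":[-0.2,0.04,-0.04],"spin":0},{"hand":5,"dp":[-0.28,0.05,-0.04],"spin":0},{"hand":5,"dp":[-0.36,0.06,-0.04],"spin":0},{"hand":5,"dp":[-0.44,0.08,-0.04],"spin":0},{"hand":5,"dp":[-0.52,0.09,-0.04],"spin":0},{"hand":5,"dp":[-0.55,0.09,-0.02],"spin":0},{"hand":5,"dp":[-0.558,0.09,0.06],"spin":0},{"hand":5,"dp":[-0.558,0.09,0.14],"spin":0},{"hand":5,"dp":[-0.558,0.09,0.22],"spin":0},{"hand":5,"dp":[-0.558,0.09,0.3],"spin":0},{"hand":5,"dp":[-0.558,0.09,0.36],"spin":0},{"hand":5,"dp":[-0.558,0.09,0.4],"spin":0},{"hand":5,"dp":[-0.558,0.09,0.43],"spin":0},{"hand":5,"dp":[-0.558,0.09,0.43],"spin":0}]'

```text
time: 21.05
ee_pos: [0.6236, -0.0163, 0.1904]
eef_rot: [0.708, 0.706, -0.0, -0.0]
ft_force: [-0.1, -0.3, -3.1]
width: 0.0194
grip_force: 40.0
```

```bash
python3 -c "
from go import *
s0=-.08;x=.624
G=[(.065,.196),(.0365,.190),(.0065,.178),(-.0345,.166),(-.061,.150),(-.085,.1296),(-.1045,.1055),(-.1197,.0784),(-.13,.049)]
rows(*[(x,s0+a,z-.019,90) for a,z in G])"
```

```text
t 21.1 p [ 0.6236 -0.0163  0.1904] psi 89.9 w 19.4 gf 40.0 F [-0.0844 -0.3267 -3.067 ] j1,7 [ 0.5283 -0.2652]
dp [0.005, 0.002, 0.054] spin -0.001
dp [-0.109, 0.002, 0.078] spin -0.001
dp [-0.229, 0.002, 0.126] spin -0.001
dp [-0.393, 0.002, 0.174] spin -0.001
dp [-0.499, 0.003, 0.238] spin -0.001
dp [-0.595, 0.003, 0.319] spin -0.001
dp [-0.673, 0.003, 0.416] spin -0.001
dp [-0.734, 0.003, 0.524] spin -0.001
dp [-0.775, 0.003, 0.642] spin -0.001
```

>>> carry_out --deltas '[{"hand":5,"dp":[0,0,0.02],"spin":0},{"hand":5,"dp":[0,0,0.04],"spin":0},{"hand":5,"dp":[0,0,0.056],"spin":0},{"hand":5,"dp":[-0.05,0,0.066],"spin":0},{"hand":5,"dp":[-0.11,0,0.08],"spin":0},{"hand":5,"dp":[-0.17,0,0.105],"spin":0},{"hand":5,"dp":[-0.23,0,0.128],"spin":0},{"hand":5,"dp":[-0.28,0,0.14],"spin":0},{"hand":5,"dp":[-0.34,0,0.156],"spin":0},{"hand":5,"dp":[-0.393,0,0.176],"spin":0},{"hand":5,"dp":[-0.45,0,0.206],"spin":0},{"hand":5,"dp":[-0.499,0,0.24],"spin":0},{"hand":5,"dp":[-0.499,0,0.24],"spin":0}]' --force 15

```text
time: 22.35
ee_pos: [0.6226, -0.1441, 0.1291]
eef_rot: [0.709, 0.705, -0.001, -0.001]
ft_force: [0.6, -1.2, 1.6]
width: 0.0191
grip_force: 15.0
```

```bash
python3 -c "
from tw import *
rows((.624,-.21,.03,90)); print(st()[0]['torque'])
for n in('scene','side','wrist'): cv2.imwrite(f'pics/{n}8.png',camera(n)[:,:,::-1])
# rim fit: bright/dark separation is hard; check mat visibility
h=cv2.cvtColor(cv2.imread('pics/side8.png'),cv2.COLOR_BGR2HSV); m=cv2.inRange(h,(5,90,50),(18,255,200))
n,_,s,c=cv2.connectedComponentsWithStats(m); print([(s[i],c[i].round()) for i in range(1,n) if s[i,4]>150])"
```

```text
t 22.4 p [ 0.6226 -0.1441  0.1291] psi 89.7 w 19.1 gf 15.0 F [ 0.5904 -1.1574  1.5921] j1,7 [ 0.6769 -0.0848]
dp [-0.264, 0.007, 0.396] spin -0.002
[-0.2233 -0.1667 -0.0433]
[(array([408, 214,  75,  38, 691], dtype=int32), array([446., 232.])), (array([306, 243,  41,  40, 623], dtype=int32), array([333., 266.])), (array([409, 249,  22,  21, 255], dtype=int32), array([419., 260.])), (array([381, 274,  20,  19, 246], dtype=int32), array([390., 284.])), (array([373, 312,  21,  19, 257], dtype=int32), array([382., 323.]))]
```

>>> carry_out --deltas '[{"hand":5,"dp":[-0.05,0,0.039],"spin":0},{"hand":5,"dp":[-0.096,0,0.08],"spin":0},{"hand":5,"dp":[-0.137,0,0.128],"spin":0},{"hand":5,"dp":[-0.174,0,0.178],"spin":0},{"hand":5,"dp":[-0.207,0,0.23],"spin":0},{"hand":5,"dp":[-0.235,0,0.286],"spin":0},{"hand":5,"dp":[-0.257,0,0.345],"spin":0},{"hand":5,"dp":[-0.27,0,0.39],"spin":0},{"hand":5,"dp":[-0.27,0,0.39],"spin":0}]'

```text
time: 23.4
ee_pos: [0.6224, -0.2095, 0.0315]
eef_rot: [0.708, 0.706, -0.001, -0.001]
ft_force: [0.5, -0.8, 0.9]
width: 0.0195
grip_force: 15.0
```

```bash
cat > pan.py <<'E'
from fit import *
def pan(tag,x,y,yaw):
    for n in C:
        I[n]=cv2.imread(f"pics/{n}{tag}.png")[:,:,::-1]; g=cv2.GaussianBlur(cv2.cvtColor(np.ascontiguousarray(I[n]),cv2.COLOR_RGB2GRAY).astype(float),(0,0),1.2); G[n]=np.minimum(np.hypot(cv2.Sobel(g,-1,1,0),cv2.Sobel(g,-1,0,1)),60)
    segs=[circ(.07,0,80),circ(.043,-.056,80)[:1].repeat(2,0)]
    def f(p):
        s=0
        R=cv2.Rodrigues(np.array([p[3],p[4],0.]))[0]
        P=circ(.07,.056,90)@R.T+[p[0],p[1],p[2]]
        for n in C:
            q=proj(n,P); s-=map_coordinates(G[n],[q[:,1],q[:,0]],order=1).mean()
        return s
    r=differential_evolution(f,[(x-.04,x+.04),(y-.05,y+.05),(0,.03),(-.5,.2),(-.2,.2)],seed=1,tol=1e-7,maxiter=200); print("pan x y z tiltx tilty",r.x,r.fun)
E
python3 -c "
from go import *
rows((.624,-.21,.03,90)); print(st()[0]['torque'])
for n in('scene','side','wrist'): cv2.imwrite(f'pics/{n}9.png',camera(n)[:,:,::-1])
from pan import *
pan('9',.624,-.08,0)"
```

```text
t 23.4 p [ 0.6224 -0.2095  0.0315] psi 89.8 w 19.5 gf 15.0 F [ 0.4583 -0.7924  0.9163] j1,7 [ 0.7215 -0.0239]
dp [-0.002, 0.007, 0.006] spin -0.001
[-0.2788 -0.2116 -0.0878]
pan x y z tiltx tilty [ 0.6179 -0.0742  0.0054 -0.0429  0.0564] -104.50568165627375
```

>>> carry_out --deltas '[{"hand":60,"dp":[0,0,0],"spin":0},{"hand":60,"dp":[0,0,0],"spin":0},{"hand":60,"dp":[0,0,0],"spin":0},{"hand":60,"dp":[0,0,0],"spin":0},{"hand":70,"dp":[0,0,-0.2],"spin":0},{"hand":87,"dp":[0,0,-0.4],"spin":0},{"hand":87,"dp":[-0.3,0,-0.6],"spin":0},{"hand":87,"dp":[-0.5,0,-0.8],"spin":0},{"hand":87,"dp":[-0.5,0,-0.8],"spin":0},{"hand":87,"dp":[-0.5,0,-0.8],"spin":0}]'

```text
time: 24.55
ee_pos: [0.6228, -0.3399, 0.2376]
eef_rot: [0.71, 0.704, -0.0, 0.003]
ft_force: [0.0, -0.2, -0.0]
width: 0.0852
grip_force: 0.0
```

```bash
cat > jars.py <<'E'
from h import *
def jars(tag):
    out=[]
    for n in C:
        h=cv2.cvtColor(cv2.imread(f"pics/{n}{tag}.png"),cv2.COLOR_BGR2HSV); m=cv2.inRange(h,(2,110,35),(20,255,170))
        k,_,s,c=cv2.connectedComponentsWithStats(m); out.append([(s[i,4],c[i]) for i in range(1,k) if s[i,4]>120])
    # body centroid of amber part ~ z .022
    A=[(ray("scene",c,.022)[:2],a,c) for a,c in out[0]]; B=[(ray("side",c,.022)[:2],a,c) for a,c in out[1]]
    for p,a,c in A:
        for q,b,e in B:
            if np.hypot(*(p-q))<.03: print("amber",p,q,a,b,c.round(),e.round())
E
python3 -c "
from go import *
rows((.6,-.2,.2,90))
for n in('scene','side'): cv2.imwrite(f'pics/{n}10.png',camera(n)[:,:,::-1])
from jars import jars
jars('0'); print(); jars('10')
from pan import *
pan('10',.624,-.08,0)"
```

```text
t 24.6 p [ 0.6228 -0.3399  0.2376] psi 89.5 w 85.2 gf 0.0 F [ 0.0161 -0.1761 -0.0313] j1,7 [0.832 0.232]
dp [0.559, -0.096, 0.151] spin -0.003

amber [ 0.4092 -0.0151] [ 0.3799 -0.009 ] 126 241 [250. 257.] [382. 323.]
pan x y z tiltx tilty [ 0.6285 -0.0723  0.0021  0.0136 -0.0481] -115.62132120582572
```

```bash
cat > jf.py <<'E'
from fit import *
def load(tag):
    for n in C:
        im=cv2.imread(f"pics/{n}{tag}.png"); g=[cv2.GaussianBlur(im[:,:,k].astype(float),(0,0),1) for k in range(3)]
        G[n]=np.minimum(sum(np.hypot(cv2.Sobel(q,-1,1,0),cv2.Sobel(q,-1,0,1)) for q in g),250)
def cf(P,x,y,d=.02):
    f=lambda p:-sum(map_coordinates(G[n],[q[:,1],q[:,0]],order=1).mean() for n in C for L in P for q in [proj(n,fr(p[0],p[1],0,L))])
    r=differential_evolution(f,[(x-d,x+d),(y-d,y+d)],seed=1,tol=1e-7); return r.x,r.fun
J=[circ(.0235,.06,60)]
E
python3 - <<'E'
from jf import *
load('0')
for j in((.448,-.024),(.446,-.1275),(.4385,-.236)): print(cf(J,*j))
print("pan",cf([circ(.07,.061,90)],.624,-.08))
load('10')
for j in((.39,-.015),(.446,-.1275),(.4385,-.236)): print(cf(J,*j,.025))
print("pan",cf([circ(.07,.061,90)],.624,-.08))
D=box(.1025,.014,.012); f=[seg(D[a],D[b]) for a,b in(((-1,-1,1),(1,-1,1)),((1,-1,1),(1,1,1)),((1,1,1),(-1,1,1)),((-1,1,1),(-1,-1,1)))]
fit((.443,-.364,.08),{"scene":f,"side":f}); fit((.443,-.364,.08),{"side":f})
E
```

```text
(array([ 0.4433, -0.0203]), np.float64(-353.0815628337107))
(array([ 0.4427, -0.1251]), np.float64(-363.0398441752887))
(array([ 0.4354, -0.235 ]), np.float64(-360.30615404819514))
pan (array([ 0.6229, -0.0768]), np.float64(-444.98462783754064))
(array([ 0.3879, -0.0218]), np.float64(-308.4221113807706))
(array([ 0.4409, -0.122 ]), np.float64(-353.8825609636243))
(array([ 0.4347, -0.2341]), np.float64(-363.68662536457765))
pan (array([ 0.624 , -0.0728]), np.float64(-465.2337275282669))
[ 0.4442 -0.3634  0.113 ] -1043.355970360619 {'scene': np.float64(-522.2238997976239), 'side': np.float64(-521.1320705629953)}
[ 0.4436 -0.3635  0.2   ] -623.8407574659144 {'side': np.float64(-623.8407574659144)}
```

```bash
python3 -c "
from go import *
rows((.435,-.2345,.13,92),(.435,-.2345,.03,92))"
```

```text
t 24.6 p [ 0.6232 -0.3354  0.2346] psi 89.7 w 86.5 gf 0.0 F [-0.2894  0.4795 -0.9899] j1,7 [0.8298 0.2297]
dp [0.400, -0.755, 0.418] spin -0.013
dp [0.400, -0.755, 0.818] spin -0.013
```

>>> carry_out --deltas '[{"hand":87,"dp":[0.4,-0.755,0.2],"spin":-0.013},{"hand":87,"dp":[0.4,-0.755,0.3],"spin":-0.013},{"hand":87,"dp":[0.4,-0.755,0.4],"spin":-0.013},{"hand":87,"dp":[0.4,-0.755,0.418],"spin":-0.013},{"hand":87,"dp":[0.4,-0.755,0.418],"spin":-0.013},{"hand":87,"dp":[0.4,-0.755,0.418],"spin":-0.013},{"hand":87,"dp":[0.4,-0.755,0.418],"spin":-0.013},{"hand":87,"dp":[0.4,-0.755,0.5],"spin":-0.013},{"hand":87,"dp":[0.4,-0.755,0.6],"spin":-0.013},{"hand":87,"dp":[0.4,-0.755,0.7],"spin":-0.013},{"hand":87,"dp":[0.4,-0.755,0.77],"spin":-0.013},{"hand":87,"dp":[0.4,-0.755,0.818],"spin":-0.013},{"hand":87,"dp":[0.4,-0.755,0.818],"spin":-0.013},{"hand":40,"dp":[0.4,-0.755,0.818],"spin":-0.013},{"hand":40,"dp":[0.4,-0.755,0.818],"spin":-0.013},{"hand":40,"dp":[0.4,-0.755,0.818],"spin":-0.013},{"hand":40,"dp":[0.4,-0.755,0.818],"spin":-0.013},{"hand":40,"dp":[0.4,-0.755,0.818],"spin":-0.013},{"hand":40,"dp":[0.4,-0.755,0.818],"spin":-0.013}]' --force 30

```text
time: 26.55
ee_pos: [0.4347, -0.2333, 0.0293]
eef_rot: [0.693, 0.721, -0.0, 0.0]
ft_force: [-1.1, 0.3, 2.0]
width: 0.0492
grip_force: 30.0
```

```bash
python3 -c "
from go import *
rows((.4635,.1625,.19,92),(.4635,.1625,.037,92))"
```

```text
t 26.6 p [ 0.4347 -0.2333  0.0293] psi 92.2 w 49.2 gf 30.0 F [-1.1454  0.2982  1.995 ] j1,7 [1.0418 0.2185]
dp [1.578, 0.176, -0.643] spin 0.001
dp [1.578, 0.176, -0.031] spin 0.001
```

>>> carry_out --deltas '[{"hand":40,"dp":[0,0,-0.1],"spin":0},{"hand":40,"dp":[0,0,-0.25],"spin":0},{"hand":40,"dp":[0,0,-0.4],"spin":0},{"hand":40,"dp":[0.1,0.02,-0.55],"spin":0},{"hand":40,"dp":[0.25,0.05,-0.643],"spin":0},{"hand":40,"dp":[0.4,0.08,-0.643],"spin":0},{"hand":40,"dp":[0.55,0.11,-0.643],"spin":0},{"hand":40,"dp":[0.7,0.13,-0.643],"spin":0},{"hand":40,"dp":[0.85,0.15,-0.643],"spin":0},{"hand":40,"dp":[1,0.17,-0.643],"spin":0}]'

```text
time: 27.55
ee_pos: [0.4672, 0.0197, 0.1898]
eef_rot: [0.693, 0.721, -0.0, 0.0]
ft_force: [0.3, 0.3, -1.7]
width: 0.049
grip_force: 30.0
```

>>> carry_out --deltas '[{"hand":40,"dp":[0.15,0,0],"spin":0},{"hand":40,"dp":[0.3,0,0],"spin":0},{"hand":40,"dp":[0.45,0,0],"spin":0},{"hand":40,"dp":[0.55,0,0],"spin":0},{"hand":40,"dp":[0.578,0,0],"spin":0},{"hand":40,"dp":[0.578,0,0],"spin":0},{"hand":40,"dp":[0.578,0,0],"spin":0}]'

```text
time: 28.25
ee_pos: [0.462, 0.1614, 0.1895]
eef_rot: [0.694, 0.72, -0.0, 0.0]
ft_force: [-0.7, -0.4, -1.4]
width: 0.049
grip_force: 30.0
```

```bash
python3 -c "
from go import *
rows((.4635,.1625,.1,92),(.4635,.1625,.037,92))"
```

```text
t 28.2 p [0.462  0.1614 0.1895] psi 92.1 w 49.0 gf 30.0 F [-0.7182 -0.3987 -1.3868] j1,7 [ 0.595  -0.5218]
dp [0.004, 0.006, 0.358] spin 0.001
dp [0.004, 0.006, 0.610] spin 0.001
```

>>> carry_out --deltas '[{"hand":40,"dp":[0.004,0.006,0.15],"spin":0},{"hand":40,"dp":[0.004,0.006,0.3],"spin":0},{"hand":40,"dp":[0.004,0.006,0.42],"spin":0},{"hand":40,"dp":[0.004,0.006,0.5],"spin":0},{"hand":40,"dp":[0.004,0.006,0.56],"spin":0},{"hand":40,"dp":[0.004,0.006,0.59],"spin":0},{"hand":40,"dp":[0.004,0.006,0.61],"spin":0},{"hand":40,"dp":[0.004,0.006,0.613],"spin":0},{"hand":40,"dp":[0.004,0.006,0.613],"spin":0},{"hand":66,"dp":[0.004,0.006,0.613],"spin":0},{"hand":66,"dp":[0.004,0.006,0.613],"spin":0},{"hand":66,"dp":[0.004,0.006,0.613],"spin":0},{"hand":66,"dp":[0.004,0.006,0.613],"spin":0},{"hand":66,"dp":[0.004,0.006,0.5],"spin":0},{"hand":66,"dp":[0.004,0.006,0.3],"spin":0},{"hand":66,"dp":[0.004,0.006,0.1],"spin":0},{"hand":66,"dp":[0.004,0.006,0],"spin":0},{"hand":66,"dp":[0.004,0.006,0],"spin":0}]'

```text
time: 30.05
ee_pos: [0.4652, 0.1646, 0.1934]
eef_rot: [0.693, 0.721, 0.002, 0.002]
ft_force: [0.6, -0.1, 0.1]
width: 0.0657
grip_force: 0.0
```

```bash
python3 -c "
from go import *
rows((.4415,-.1235,.13,92),(.4415,-.1235,.03,92))
cv2.imwrite('pics/scene11.png',camera('scene')[:,:,::-1]);cv2.imwrite('pics/side11.png',camera('side')[:,:,::-1])
from jf import *
load('11')
print(cf(J,.388,-.022),cf(J,.4415,-.1235),cf([circ(.0235,.066,60)],.4635,.1625))"
```

```text
t 30.1 p [0.4652 0.1646 0.1934] psi 92.2 w 65.7 gf 0.0 F [ 0.5786 -0.062   0.0647] j1,7 [ 0.6006 -0.5312]
dp [-1.148, -0.139, 0.253] spin 0.001
dp [-1.148, -0.139, 0.653] spin 0.001
(array([ 0.3876, -0.0218]), np.float64(-379.7672384311743)) (array([ 0.4411, -0.1226]), np.float64(-438.78908879116256)) (array([0.4651, 0.1799]), np.float64(-378.2927988120943))
```

>>> carry_out --deltas '[{"hand":87,"dp":[-1,-0.12,0],"spin":0},{"hand":87,"dp":[-1,-0.12,0],"spin":0},{"hand":87,"dp":[-1,-0.12,0],"spin":0},{"hand":87,"dp":[-1,-0.12,0],"spin":0},{"hand":87,"dp":[-1,-0.12,0],"spin":0},{"hand":87,"dp":[-1,-0.12,0],"spin":0},{"hand":87,"dp":[-1,-0.12,0],"spin":0}]'

```text
time: 30.85
ee_pos: [0.4421, -0.0882, 0.1885]
eef_rot: [0.694, 0.72, -0.0, -0.001]
ft_force: [0.2, 0.5, 0.4]
width: 0.0868
grip_force: 0.0
```

```bash
python3 -c "
from go import *
rows((.4413,-.1233,.13,92),(.4413,-.1233,.03,92))
cv2.imwrite('pics/scene12.png',camera('scene')[:,:,::-1]);cv2.imwrite('pics/side12.png',camera('side')[:,:,::-1])
from jf import *
load('12')
print(cf([circ(.0235,.066,60)],.4635,.1625),cf([circ(.0235,.066,60)],.4635,.1625,.01))
# white cap blob in side view inside the bay
im=cv2.imread('pics/side12.png'); d=cv2.absdiff(im,cv2.imread('pics/e7.png')).sum(2)
u=proj('side',[.4635,.1625,.066])[0]; print(u); q=d[int(u[1])-40:int(u[1])+40,int(u[0])-40:int(u[0])+40]; print((q>60).astype(int).sum(0)[::2],(q>60).astype(int).sum(1)[::2])"
```

```text
t 30.9 p [ 0.4421 -0.0882  0.1885] psi 92.0 w 86.8 gf 0.0 F [0.2184 0.4668 0.394 ] j1,7 [1.0355 0.134 ]
dp [-0.140, -0.008, 0.234] spin 0.000
dp [-0.140, -0.008, 0.634] spin 0.000
(array([0.4616, 0.1609]), np.float64(-417.85064690960405)) (array([0.4624, 0.1602]), np.float64(-417.842444448292))
[300.1691 337.8278]
[20 19 17 14 12 13 11 10  7  4  0  0  0  0 13 19 18 18 18 31 33 36 38 39
 39 37 27  6  1  1  1  1  2  2  2  3  3  4  4  4] [40 30 18 14 12 16 19 18 17 14  4  1  0  0  0  0  9 13 15 16 16 15 14 11
 10 26 26 26 26 25 24 23 20 16  6  0  0  0  0  0]
```

>>> carry_out --deltas '[{"hand":87,"dp":[-0.14,-0.008,0],"spin":0},{"hand":87,"dp":[-0.14,-0.008,0.1],"spin":0},{"hand":87,"dp":[-0.14,-0.008,0.25],"spin":0},{"hand":87,"dp":[-0.14,-0.008,0.4],"spin":0},{"hand":87,"dp":[-0.14,-0.008,0.52],"spin":0},{"hand":87,"dp":[-0.14,-0.008,0.6],"spin":0},{"hand":87,"dp":[-0.14,-0.008,0.634],"spin":0},{"hand":87,"dp":[-0.14,-0.008,0.634],"spin":0},{"hand":40,"dp":[-0.14,-0.008,0.634],"spin":0},{"hand":40,"dp":[-0.14,-0.008,0.634],"spin":0},{"hand":40,"dp":[-0.14,-0.008,0.634],"spin":0},{"hand":40,"dp":[-0.14,-0.008,0.634],"spin":0},{"hand":40,"dp":[-0.14,-0.008,0.634],"spin":0},{"hand":40,"dp":[-0.14,-0.008,0.634],"spin":0},{"hand":40,"dp":[-0.14,-0.008,0.5],"spin":0},{"hand":40,"dp":[-0.14,-0.008,0.35],"spin":0},{"hand":40,"dp":[-0.14,-0.008,0.2],"spin":0},{"hand":40,"dp":[-0.14,-0.008,0.05],"spin":0},{"hand":40,"dp":[-0.14,-0.008,0],"spin":0},{"hand":40,"dp":[-0.14,-0.008,0],"spin":0}]'

```text
time: 32.95
ee_pos: [0.4431, -0.1227, 0.1909]
eef_rot: [0.694, 0.72, 0.0, 0.001]
ft_force: [-0.1, -0.1, -2.5]
width: 0.0493
grip_force: 30.0
```

```bash
python3 -c "
from go import *
rows((.4616,.2165,.19,92),(.4616,.2165,.037,92))"
```

```text
t 33.0 p [ 0.4431 -0.1227  0.1909] psi 92.2 w 49.3 gf 30.0 F [-0.1313 -0.1429 -2.5368] j1,7 [1.0873 0.1925]
dp [1.353, 0.126, 0.004] spin 0.001
dp [1.353, 0.126, 0.616] spin 0.001
```

>>> carry_out --deltas '[{"hand":40,"dp":[0.1,0.01,0],"spin":0},{"hand":40,"dp":[0.25,0.03,0],"spin":0},{"hand":40,"dp":[0.4,0.04,0],"spin":0},{"hand":40,"dp":[0.55,0.05,0],"spin":0},{"hand":40,"dp":[0.7,0.07,0],"spin":0},{"hand":40,"dp":[0.85,0.08,0],"spin":0},{"hand":40,"dp":[0.95,0.09,0],"spin":0},{"hand":40,"dp":[1,0.1,0],"spin":0},{"hand":40,"dp":[1,0.1,0],"spin":0}]'

```text
time: 33.85
ee_pos: [0.4566, 0.1304, 0.188]
eef_rot: [0.692, 0.722, -0.0, -0.001]
ft_force: [-0.2, -0.7, -1.6]
width: 0.0492
grip_force: 30.0
```

>>> carry_out --deltas '[{"hand":40,"dp":[0.1,0.01,0],"spin":0},{"hand":40,"dp":[0.22,0.02,0],"spin":0},{"hand":40,"dp":[0.32,0.026,0],"spin":0},{"hand":40,"dp":[0.353,0.026,0],"spin":0},{"hand":40,"dp":[0.353,0.026,0],"spin":0},{"hand":40,"dp":[0.353,0.026,0],"spin":0}]'

```text
time: 34.45
ee_pos: [0.4608, 0.2154, 0.189]
eef_rot: [0.694, 0.72, -0.001, -0.0]
ft_force: [0.2, -0.1, -1.5]
width: 0.0494
grip_force: 30.0
```

```bash
python3 -c "
from go import *
rows((.4616,.2165,.1,92),(.4616,.2165,.037,92))"
```

```text
t 34.5 p [0.4608 0.2154 0.189 ] psi 92.1 w 49.4 gf 30.0 F [ 0.1633 -0.0679 -1.4978] j1,7 [ 0.5004 -0.6918]
dp [0.004, 0.003, 0.356] spin 0.001
dp [0.004, 0.003, 0.608] spin 0.001
```

>>> carry_out --deltas '[{"hand":40,"dp":[0.004,0.003,0.15],"spin":0},{"hand":40,"dp":[0.004,0.003,0.3],"spin":0},{"hand":40,"dp":[0.004,0.003,0.42],"spin":0},{"hand":40,"dp":[0.004,0.003,0.5],"spin":0},{"hand":40,"dp":[0.004,0.003,0.56],"spin":0},{"hand":40,"dp":[0.004,0.003,0.59],"spin":0},{"hand":40,"dp":[0.004,0.003,0.608],"spin":0},{"hand":40,"dp":[0.004,0.003,0.611],"spin":0},{"hand":40,"dp":[0.004,0.003,0.611],"spin":0},{"hand":66,"dp":[0.004,0.003,0.611],"spin":0},{"hand":66,"dp":[0.004,0.003,0.611],"spin":0},{"hand":66,"dp":[0.004,0.003,0.611],"spin":0},{"hand":66,"dp":[0.004,0.003,0.611],"spin":0},{"hand":66,"dp":[0.004,0.003,0.5],"spin":0},{"hand":66,"dp":[0.004,0.003,0.3],"spin":0},{"hand":66,"dp":[0.004,0.003,0.1],"spin":0},{"hand":66,"dp":[0.004,0.003,0],"spin":0},{"hand":66,"dp":[0.004,0.003,0],"spin":0}]'

```text
time: 36.25
ee_pos: [0.4632, 0.2191, 0.1934]
eef_rot: [0.693, 0.721, 0.002, 0.002]
ft_force: [-0.1, -0.5, -0.1]
width: 0.0663
grip_force: 0.0
```

```bash
python3 -c "
from go import *
rows((.3877,-.0218,.18,92),(.3877,-.0218,.03,92))"
```

```text
t 36.2 p [0.4632 0.2191 0.1934] psi 92.2 w 66.3 gf 0.0 F [-0.1498 -0.4563 -0.1269] j1,7 [ 0.4996 -0.6979]
dp [-0.951, -0.339, 0.054] spin 0.001
dp [-0.951, -0.339, 0.654] spin 0.001
```

>>> carry_out --deltas '[{"hand":80,"dp":[-0.94,-0.34,0],"spin":0},{"hand":87,"dp":[-0.94,-0.34,0],"spin":0},{"hand":87,"dp":[-0.94,-0.34,0],"spin":0},{"hand":87,"dp":[-0.94,-0.34,0],"spin":0},{"hand":87,"dp":[-0.94,-0.34,0],"spin":0},{"hand":87,"dp":[-0.94,-0.34,0],"spin":0},{"hand":87,"dp":[-0.94,-0.34,0.05],"spin":0},{"hand":87,"dp":[-0.94,-0.34,0.2],"spin":0},{"hand":87,"dp":[-0.94,-0.34,0.2],"spin":0}]'

```text
time: 37.15
ee_pos: [0.383, -0.0187, 0.1361]
eef_rot: [0.693, 0.721, -0.001, -0.003]
ft_force: [0.2, 0.7, 1.2]
width: 0.0869
grip_force: 0.0
```

```bash
python3 -c "
from go import *
rows((.3877,-.0218,.03,92)); s=st()[0]; print(s['joint_positions'])
w=camera('wrist'); cv2.imwrite('pics/w13.png',w[:,:,::-1])
h=cv2.cvtColor(w,cv2.COLOR_RGB2HSV)"
```

```text
t 37.1 p [ 0.383  -0.0187  0.1361] psi 92.3 w 86.9 gf 0.0 F [0.1641 0.674  1.1679] j1,7 [1.0412 0.1343]
dp [-0.013, 0.018, 0.424] spin 0.002
[ 1.0412 -0.1451 -1.014   2.1104 -0.1395  1.118   0.1343]
```

>>> carry_out --deltas '[{"hand":87,"dp":[-0.013,0.018,0.1],"spin":0},{"hand":87,"dp":[-0.013,0.018,0.2],"spin":0},{"hand":87,"dp":[-0.013,0.018,0.3],"spin":0},{"hand":87,"dp":[-0.013,0.018,0.38],"spin":0},{"hand":87,"dp":[-0.013,0.018,0.42],"spin":0},{"hand":87,"dp":[-0.013,0.018,0.424],"spin":0},{"hand":87,"dp":[-0.013,0.018,0.424],"spin":0}]'

```text
time: 37.9
ee_pos: [0.391, -0.0227, 0.0346]
eef_rot: [0.693, 0.721, 0.0, 0.0]
ft_force: [0.5, 0.5, -0.0]
width: 0.0872
grip_force: 0.0
```

```bash
python3 -c "
from go import *
rows((.3877,-.0218,.03,92)); s=st()[0]; print(s['joint_positions'])"
```

```text
t 37.9 p [ 0.391  -0.0227  0.0346] psi 92.2 w 87.2 gf 0.0 F [ 0.4605  0.4991 -0.038 ] j1,7 [ 0.9907 -0.1404]
dp [0.004, -0.013, 0.018] spin 0.001
[ 0.9907  0.1467 -1.0681  2.1982  0.1666  0.8787 -0.1404]
```

>>> carry_out --deltas '[{"hand":40,"dp":[0,0,0.01],"spin":0},{"hand":40,"dp":[0,0,0.01],"spin":0},{"hand":40,"dp":[0,0,0.01],"spin":0},{"hand":40,"dp":[0,0,0.01],"spin":0},{"hand":40,"dp":[0,0,0.01],"spin":0},{"hand":40,"dp":[0,0,0.01],"spin":0},{"hand":40,"dp":[0,0,0.01],"spin":0}]'

```text
time: 38.6
ee_pos: [0.3902, -0.0233, 0.0314]
eef_rot: [0.693, 0.721, -0.0, 0.0]
ft_force: [-0.6, 0.0, 2.9]
width: 0.049
grip_force: 30.0
```

```bash
python3 -c "
from go import *
rows((.45,.1,.2,92),(.4598,.2685,.2,92)); s=st()[0]"
```

```text
t 38.6 p [ 0.3902 -0.0233  0.0314] psi 92.2 w 49.0 gf 30.0 F [-0.6281  0.0116  2.9111] j1,7 [ 0.987 -0.149]
dp [0.484, 0.258, -0.675] spin 0.001
dp [1.156, 0.323, -0.675] spin 0.001
```

>>> carry_out --deltas '[{"hand":40,"dp":[0,0,-0.1],"spin":0},{"hand":40,"dp":[0,0.05,-0.22],"spin":0},{"hand":40,"dp":[0,0.1,-0.35],"spin":0},{"hand":40,"dp":[0,0.15,-0.5],"spin":0},{"hand":40,"dp":[0.05,0.2,-0.62],"spin":0},{"hand":40,"dp":[0.15,0.24,-0.675],"spin":0},{"hand":40,"dp":[0.3,0.26,-0.675],"spin":0},{"hand":40,"dp":[0.45,0.28,-0.675],"spin":0},{"hand":40,"dp":[0.6,0.3,-0.675],"spin":0},{"hand":40,"dp":[0.75,0.31,-0.675],"spin":0},{"hand":40,"dp":[0.87,0.32,-0.675],"spin":0},{"hand":40,"dp":[0.96,0.323,-0.675],"spin":0},{"hand":40,"dp":[0.98,0.323,-0.675],"spin":0},{"hand":40,"dp":[0.98,0.323,-0.675],"spin":0}]'

```text
time: 40.0
ee_pos: [0.4611, 0.2253, 0.1997]
eef_rot: [0.693, 0.721, -0.0, -0.0]
ft_force: [0.7, -0.3, -1.0]
width: 0.0491
grip_force: 30.0
```

```bash
python3 -c "
from go import *
rows((.4598,.2695,.2,92),(.4598,.2695,.038,92))
cv2.imwrite('pics/scene14.png',camera('scene')[:,:,::-1]);cv2.imwrite('pics/side14.png',camera('side')[:,:,::-1])
from jf import *
load('14')
K=[circ(.0235,.066,60)]; print(cf(K,.462,.162,.012),cf(K,.4616,.2165,.012))"
```

```text
t 40.0 p [0.4611 0.2253 0.1997] psi 92.3 w 49.1 gf 30.0 F [ 0.6522 -0.2867 -1.016 ] j1,7 [ 0.5159 -0.7261]
dp [0.177, 0.002, -0.001] spin 0.002
dp [0.177, 0.002, 0.647] spin 0.002
(array([0.4646, 0.1618]), np.float64(-248.00673978655993)) (array([0.459 , 0.2173]), np.float64(-299.86069336051094))
```

>>> carry_out --deltas '[{"hand":40,"dp":[0.1,0.002,0],"spin":0},{"hand":40,"dp":[0.183,0.002,0],"spin":0},{"hand":40,"dp":[0.183,0.002,0.1],"spin":0},{"hand":40,"dp":[0.183,0.002,0.25],"spin":0},{"hand":40,"dp":[0.183,0.002,0.4],"spin":0},{"hand":40,"dp":[0.183,0.002,0.5],"spin":0},{"hand":40,"dp":[0.183,0.002,0.57],"spin":0},{"hand":40,"dp":[0.183,0.002,0.62],"spin":0},{"hand":40,"dp":[0.183,0.002,0.645],"spin":0},{"hand":40,"dp":[0.183,0.002,0.645],"spin":0},{"hand":66,"dp":[0.183,0.002,0.645],"spin":0},{"hand":66,"dp":[0.183,0.002,0.645],"spin":0},{"hand":66,"dp":[0.183,0.002,0.645],"spin":0},{"hand":66,"dp":[0.183,0.002,0.645],"spin":0},{"hand":66,"dp":[0.183,0.002,0.5],"spin":0},{"hand":66,"dp":[0.183,0.002,0.3],"spin":0},{"hand":66,"dp":[0.183,0.002,0.1],"spin":0},{"hand":66,"dp":[0.183,0.002,0],"spin":0},{"hand":66,"dp":[0.183,0.002,0],"spin":0}]'

```text
time: 42.0
ee_pos: [0.4616, 0.2718, 0.2039]
eef_rot: [0.693, 0.721, 0.003, 0.001]
ft_force: [-0.3, 0.0, 0.2]
width: 0.0658
grip_force: 0.0
```

>>> carry_out --deltas '[{"hand":60,"dp":[-1,0,0],"spin":0},{"hand":60,"dp":[-1,0,0],"spin":0},{"hand":60,"dp":[-1,0,0],"spin":0},{"hand":60,"dp":[-1,0,0],"spin":0},{"hand":60,"dp":[-1,0,0],"spin":0},{"hand":60,"dp":[-1,0,0],"spin":0}]'

```text
time: 42.6
ee_pos: [0.4696, 0.0125, 0.199]
eef_rot: [0.697, 0.717, -0.001, 0.0]
ft_force: [0.7, 0.1, -0.2]
width: 0.0598
grip_force: 0.0
```

```bash
python3 -c "
from go import *
rows((.444,-.3635,.15,94.5))
for n in ('scene','side'): cv2.imwrite(f'pics/{n}15.png',camera(n)[:,:,::-1])
from jf import *
load('15')
K=[circ(.0235,.066,60)]; print(cf(K,.462,.162,.012),cf(K,.4616,.2165,.012),cf(K,.46,.27,.012),'pan',cf([circ(.07,.061,90)],.624,-.08))
D=box(.1025,.014,.012); f=[seg(D[a],D[b]) for a,b in(((-1,-1,1),(1,-1,1)),((1,-1,1),(1,1,1)),((1,1,1),(-1,1,1)),((-1,1,1),(-1,-1,1)))]
for n in C: print(n,(G[n].shape))
fit((.443,-.364,.1),{'scene':f}); fit((.443,-.364,.1),{'side':f})
for n in C:
    h=cv2.cvtColor(cv2.imread(f'pics/{n}15.png'),cv2.COLOR_BGR2HSV); m=cv2.inRange(h,(8,100,80),(20,255,255)); k,l,s,c=cv2.connectedComponentsWithStats(m)
    u=proj(n,[.444,-.3635,.012])[0]; i=max((i for i in range(1,k) if s[i,4]>300),key=lambda i:-np.hypot(*(c[i]-u))); r=cv2.minAreaRect(np.argwhere(l==i)[:,::-1].astype(np.float32)); print(n,s[i,4],c[i],r)
    b=cv2.boxPoints(r); print([ray(n,q,.008)[:2] for q in b])"
```

```text
t 42.6 p [0.4696 0.0125 0.199 ] psi 91.5 w 59.8 gf 0.0 F [ 0.7249  0.0882 -0.2274] j1,7 [ 1.0546 -0.1852]
dp [-1.501, -0.143, 0.196] spin -0.016
(array([0.4686, 0.1614]), np.float64(-461.33297028282004)) (array([0.459 , 0.2157]), np.float64(-443.4036442550944)) (array([0.4648, 0.2716]), np.float64(-442.79146266546854)) pan (array([ 0.6246, -0.0736]), np.float64(-463.8310866557845))
scene (480, 640)
side (480, 640)
[ 0.4445 -0.363   0.082 ] -975.2187591239167 {'scene': np.float64(-975.2187591239167)}
[ 0.4434 -0.3643  0.0751] -955.7141656802037 {'side': np.float64(-955.7141656802037)}
scene 2046 [151.0225 392.6554] ((149.65330505371094, 392.3860778808594), (113.73308563232422, 19.110721588134766), 21.370620727539062)
[array([ 0.3456, -0.3888]), array([ 0.3267, -0.3577]), array([ 0.5445, -0.3403]), array([ 0.5543, -0.3694])]
side 652 [445.7454 232.2945] ((445.2319641113281, 232.10311889648438), (78.48625946044922, 8.528907775878906), 23.96249008178711)
[array([ 0.5402, -0.338 ]), array([ 0.5513, -0.3701]), array([ 0.3465, -0.3857]), array([ 0.3389, -0.3554])]
```

>>> carry_out --deltas '[{"hand":60,"dp":[-0.9,0,0],"spin":0.483},{"hand":60,"dp":[-0.9,0,0],"spin":0.483},{"hand":60,"dp":[-0.9,0,0],"spin":0.483},{"hand":60,"dp":[-0.9,0,0],"spin":0.483},{"hand":60,"dp":[-0.9,0,0],"spin":0.483},{"hand":60,"dp":[-0.9,0,0],"spin":0.483},{"hand":60,"dp":[-0.9,0,0],"spin":0.483},{"hand":60,"dp":[-0.9,0,0],"spin":0.483},{"hand":60,"dp":[-0.9,0,0],"spin":0.483},{"hand":60,"dp":[-0.9,0,0],"spin":0.483},{"hand":60,"dp":[-0.9,0,0],"spin":0.483},{"hand":60,"dp":[-0.9,0,0],"spin":0.483},{"hand":60,"dp":[-0.9,0,0],"spin":0.483}]'

```text
time: 44.0
ee_pos: [0.4788, -0.2034, 0.1999]
eef_rot: [0.999, 0.048, -0.0, -0.0]
ft_force: [0.2, -0.1, -0.1]
width: 0.0603
grip_force: 0.0
```

```bash
python3 -c "
from go import *
rows((.444,-.3636,.1,4.5),(.444,-.3636,.004,4.5))"
```

```text
t 44.0 p [ 0.4788 -0.2034  0.1999] psi 5.5 w 60.3 gf 0.0 F [ 0.2328 -0.0797 -0.1491] j1,7 [ 1.097 -1.287]
dp [-0.200, 0.624, 0.399] spin 0.006
dp [-0.200, 0.624, 0.783] spin 0.006
```

>>> carry_out --deltas '[{"hand":60,"dp":[-0.2,0.624,0.1],"spin":0.006},{"hand":60,"dp":[-0.2,0.624,0.2],"spin":0.006},{"hand":60,"dp":[-0.2,0.624,0.3],"spin":0.006},{"hand":60,"dp":[-0.2,0.624,0.4],"spin":0.006},{"hand":60,"dp":[-0.2,0.624,0.4],"spin":0.006},{"hand":60,"dp":[-0.2,0.624,0.55],"spin":0.006},{"hand":60,"dp":[-0.2,0.624,0.68],"spin":0.006},{"hand":60,"dp":[-0.2,0.624,0.75],"spin":0.006},{"hand":60,"dp":[-0.2,0.624,0.78],"spin":0.006},{"hand":60,"dp":[-0.2,0.624,0.783],"spin":0.006},{"hand":60,"dp":[-0.2,0.624,0.783],"spin":0.006},{"hand":15,"dp":[-0.2,0.624,0.783],"spin":0.006},{"hand":15,"dp":[-0.2,0.624,0.783],"spin":0.006},{"hand":15,"dp":[-0.2,0.624,0.783],"spin":0.006},{"hand":15,"dp":[-0.2,0.624,0.783],"spin":0.006},{"hand":15,"dp":[-0.2,0.624,0.783],"spin":0.006},{"hand":15,"dp":[-0.2,0.624,0.783],"spin":0.006}]' --force 40

```text
time: 45.7
ee_pos: [0.4431, -0.3642, 0.0044]
eef_rot: [0.999, 0.037, 0.0, 0.0]
ft_force: [-0.6, -0.2, 0.9]
width: 0.0275
grip_force: 40.0
```

```bash
python3 -c "
from go import *
rows((.444,-.3636,.2,4.5))"
```

```text
t 45.7 p [ 0.4431 -0.3642  0.0044] psi 4.2 w 27.5 gf 40.0 F [-0.559  -0.1862  0.8658] j1,7 [ 1.1595 -1.1821]
dp [0.004, -0.002, -0.782] spin -0.002
```

>>> carry_out --deltas '[{"hand":15,"dp":[0,0,-0.08],"spin":0},{"hand":15,"dp":[0,0,-0.2],"spin":0},{"hand":15,"dp":[0,0,-0.34],"spin":0},{"hand":15,"dp":[0,0,-0.5],"spin":0},{"hand":15,"dp":[0,0,-0.65],"spin":0},{"hand":15,"dp":[0,0,-0.782],"spin":0},{"hand":15,"dp":[0.01,-0.15,-0.782],"spin":-0.04},{"hand":15,"dp":[0.03,-0.3,-0.782],"spin":-0.08},{"hand":15,"dp":[0.04,-0.45,-0.782],"spin":-0.12},{"hand":15,"dp":[0.06,-0.6,-0.782],"spin":-0.16},{"hand":15,"dp":[0.08,-0.75,-0.782],"spin":-0.2},{"hand":15,"dp":[0.09,-0.9,-0.782],"spin":-0.24},{"hand":15,"dp":[0.1,-1,-0.782],"spin":-0.28},{"hand":15,"dp":[0.1,-1,-0.782],"spin":-0.32},{"hand":15,"dp":[0.1,-1,-0.782],"spin":-0.36},{"hand":15,"dp":[0.1,-1,-0.782],"spin":-0.4},{"hand":15,"dp":[0.1,-1,-0.782],"spin":-0.44},{"hand":15,"dp":[0.1,-1,-0.782],"spin":-0.488},{"hand":15,"dp":[0.1,-1,-0.782],"spin":-0.488},{"hand":15,"dp":[0.1,-1,-0.782],"spin":-0.488}]'

```text
time: 47.7
ee_pos: [0.4496, -0.1129, 0.1997]
eef_rot: [0.696, 0.718, -0.0, -0.0]
ft_force: [-0.3, -0.6, -1.6]
width: 0.0273
grip_force: 40.0
```

```bash
python3 -c "
from go import *
rows((.4615,.2185,.2,92))"
```

```text
t 47.7 p [ 0.4496 -0.1129  0.1997] psi 91.8 w 27.3 gf 40.0 F [-0.2661 -0.5895 -1.5954] j1,7 [1.2262 0.1433]
dp [1.324, 0.089, -0.001] spin -0.001
```

>>> carry_out --deltas '[{"hand":15,"dp":[0.15,0.01,0],"spin":-0.001},{"hand":15,"dp":[0.3,0.02,0],"spin":-0.001},{"hand":15,"dp":[0.45,0.03,0],"spin":-0.001},{"hand":15,"dp":[0.6,0.04,0],"spin":-0.001},{"hand":15,"dp":[0.75,0.05,0],"spin":-0.001},{"hand":15,"dp":[0.88,0.06,0],"spin":-0.001},{"hand":15,"dp":[0.97,0.07,0],"spin":-0.001},{"hand":15,"dp":[1,0.07,0],"spin":-0.001},{"hand":15,"dp":[1,0.07,0],"spin":-0.001}]'

```text
time: 48.6
ee_pos: [0.4581, 0.1384, 0.1997]
eef_rot: [0.693, 0.721, 0.0, -0.0]
ft_force: [-0.2, -0.4, -2.3]
width: 0.0275
grip_force: 40.0
```

>>> carry_out --deltas '[{"hand":15,"dp":[0.1,0.01,0],"spin":0},{"hand":15,"dp":[0.2,0.015,0],"spin":0},{"hand":15,"dp":[0.29,0.019,0],"spin":0},{"hand":15,"dp":[0.324,0.019,0],"spin":0},{"hand":15,"dp":[0.324,0.019,0],"spin":0},{"hand":15,"dp":[0.324,0.019,0.1],"spin":0},{"hand":15,"dp":[0.324,0.019,0.2],"spin":0},{"hand":15,"dp":[0.324,0.019,0.28],"spin":0},{"hand":15,"dp":[0.324,0.019,0.32],"spin":0},{"hand":15,"dp":[0.324,0.019,0.32],"spin":0}]'

```text
time: 49.6
ee_pos: [0.4599, 0.2169, 0.1189]
eef_rot: [0.694, 0.72, -0.001, -0.0]
ft_force: [0.8, 0.2, -1.4]
width: 0.0273
grip_force: 40.0
```

```bash
python3 -c "
from go import *
rows((.4615,.2185,.0739,92))
for n in ('scene','side','wrist'): cv2.imwrite(f'pics/{n}16.png',camera(n)[:,:,::-1])
A=np.zeros((600,800,3),np.uint8); w,s,e=[cv2.imread(f'pics/{n}16.png') for n in('wrist','scene','side')]
A[:300,:400]=cv2.resize(w,(400,300)); A[:300,400:]=cv2.resize(s[130:310,250:490],(400,300)); A[300:,:400]=cv2.resize(e[230:440,150:430],(400,300)); A[300:,400:]=cv2.resize(s[200:440,150:470],(400,300)); cv2.imwrite('pics/m16.png',A)"
```

```text
t 49.6 p [0.4599 0.2169 0.1189] psi 92.1 w 27.3 gf 40.0 F [ 0.8267  0.1502 -1.4123] j1,7 [ 0.4776 -0.7977]
dp [0.006, 0.007, 0.180] spin 0.001
```

View pics/m16.png

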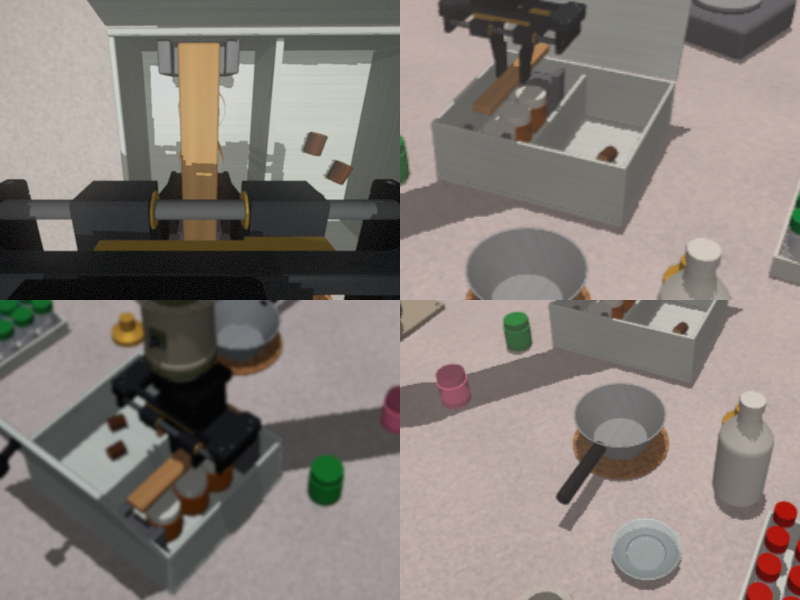

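The composite shows the bar held in line over the saddles, and in the wrist view it sits between the cheeks at columns 162-240. The three jars stand in a row in their bay, and the emptied pan is upright on its mat. I'll lower the bar and release it.

>>> carry_out --deltas '[{"hand":15,"dp":[0.006,0.007,0.06],"spin":0},{"hand":15,"dp":[0.006,0.007,0.11],"spin":0},{"hand":15,"dp":[0.006,0.007,0.145],"spin":0},{"hand":15,"dp":[0.006,0.007,0.165],"spin":0},{"hand":15,"dp":[0.006,0.007,0.175],"spin":0},{"hand":15,"dp":[0.006,0.007,0.179],"spin":0},{"hand":15,"dp":[0.006,0.007,0.179],"spin":0}]'

```text
time: 50.45
ee_pos: [0.4618, 0.2203, 0.0752]
eef_rot: [0.693, 0.721, 0.0, 0.0]
ft_force: [-0.5, -0.2, -2.6]
width: 0.0271
grip_force: 40.0
```

```bash
python3 -c "
from go import *
rows((.4615,.2185,.0739,92))"
```

```text
t 50.5 p [0.4618 0.2203 0.0752] psi 92.2 w 27.1 gf 40.0 F [-0.4729 -0.1726 -2.5944] j1,7 [ 0.4183 -0.8499]
dp [-0.007, -0.002, 0.005] spin 0.001
```

>>> carry_out --deltas '[{"hand":15,"dp":[0,0,0.005],"spin":0},{"hand":15,"dp":[0,0,0.005],"spin":0},{"hand":46,"dp":[0,0,0.005],"spin":0},{"hand":46,"dp":[0,0,0.005],"spin":0},{"hand":46,"dp":[0,0,0.005],"spin":0},{"hand":46,"dp":[0,0,0.005],"spin":0},{"hand":46,"dp":[0,0,-0.1],"spin":0},{"hand":46,"dp":[0,0,-0.3],"spin":0},{"hand":46,"dp":[0,0,-0.5],"spin":0},{"hand":46,"dp":[-0.3,0,-0.6],"spin":0},{"hand":46,"dp":[-0.6,0,-0.6],"spin":0},{"hand":46,"dp":[-0.9,0,-0.6],"spin":0},{"hand":46,"dp":[-1,0,-0.6],"spin":0},{"hand":46,"dp":[-1,0,-0.6],"spin":0}]'

```text
time: 51.85
ee_pos: [0.4709, -0.0266, 0.2253]
eef_rot: [0.693, 0.72, -0.0, 0.001]
ft_force: [1.1, 0.0, -0.6]
width: 0.046
grip_force: 0.0
```

```bash
python3 -c "
from go import *
rows((.4615,.2185,.0739,92))
for n in ('scene','side'): cv2.imwrite(f'pics/{n}17.png',camera(n)[:,:,::-1])
from jf import *
load('17')
D=box(.1025,.014,.012)
f=[seg(D[a],D[b])+[0,0,.069] for a,b in(((-1,-1,1),(1,-1,1)),((1,-1,1),(1,1,1)),((1,1,1),(-1,1,1)),((-1,1,1),(-1,-1,1)))]
b=fit((.4615,.2185,1.606),{'scene':f,'side':f}); d=b[:2]-[.4615,.2185]; print('off',d)
print('pan',cf([circ(.07,.061,90)],.624,-.08))
h=cv2.cvtColor(cv2.imread('pics/side17.png'),cv2.COLOR_BGR2HSV); m=cv2.inRange(h,(0,90,20),(16,255,150)); k,l,s,c=cv2.connectedComponentsWithStats(m)
print([(s[i,4],c[i].round(),ray('side',c[i],.017)[:2]) for i in range(1,k) if s[i,4]>25 and c[i][0]<420])"
```

```text
t 51.9 p [ 0.4709 -0.0266  0.2253] psi 92.2 w 46.0 gf 0.0 F [ 1.1158  0.049  -0.5787] j1,7 [ 1.1785 -0.0647]
dp [0.981, 0.000, 0.605] spin 0.001
[0.4624 0.2207 1.6226] -1861.8342991223706 {'scene': np.float64(-962.9496645625343), 'side': np.float64(-898.8846345598365)}
off [0.0009 0.0022]
pan (array([ 0.6238, -0.0735]), np.float64(-470.03296749536077))
[(np.int32(924), array([302., 146.]), array([ 0.9732, -0.4012])), (np.int32(30), array([257., 167.]), array([ 0.9984, -0.2357])), (np.int32(739), array([317., 270.]), array([ 0.5938, -0.0385])), (np.int32(78), array([254., 310.]), array([0.6174, 0.1475])), (np.int32(82), array([231., 315.]), array([0.6453, 0.1905])), (np.int32(61), array([265., 319.]), array([0.5832, 0.1487])), (np.int32(1726), array([281., 362.]), array([0.4777, 0.2069])), (np.int32(84), array([231., 335.]), array([0.6056, 0.2279]))]
```

>>> carry_out --deltas '[{"hand":46,"dp":[0,0.1,-0.2],"spin":0},{"hand":46,"dp":[0.2,0.3,-0.38],"spin":0},{"hand":46,"dp":[0.43,0.516,-0.38],"spin":0},{"hand":46,"dp":[0.43,0.516,-0.38],"spin":0},{"hand":46,"dp":[0.43,0.516,-0.38],"spin":0},{"hand":46,"dp":[0.43,0.516,-0.38],"spin":0},{"hand":46,"dp":[0.43,0.516,-0.38],"spin":0},{"hand":46,"dp":[0.43,0.516,-0.38],"spin":0}]'

```text
time: 52.75
ee_pos: [0.5956, 0.087, 0.3198]
eef_rot: [0.694, 0.72, -0.0, 0.0]
ft_force: [-0.3, -0.3, 0.1]
width: 0.0463
grip_force: 0.0
```

```bash
cat > tb.py <<'E'
from go import *
s,p,psi=st(); w=camera('wrist'); cv2.imwrite('pics/w18.png',w[:,:,::-1]); print(p,psi)
from scipy.spatial.transform import Rotation as Ro
R=Ro.from_quat(s["eef_rot"]).as_matrix(); c=get_calibration('wrist'); M=np.array(c["mount"])
def ry(u,z):
    d=R@M[:3,:3]@np.array([(u[0]-c["cx"])/c["fx"],(u[1]-c["cy"])/c["fy"],1]); o=R@M[:3,3]+p; return (o+d*(z-o[2])/d[2])[:2]
h=cv2.cvtColor(w,cv2.COLOR_RGB2HSV); m=cv2.inRange(h,(0,70,20),(18,255,220)); k,l,q,e=cv2.connectedComponentsWithStats(m)
for i in range(1,k):
    if q[i,4]>40: print(q[i],e[i].round(),ry(e[i],.017))
E
python3 tb.py
```

```text
[0.5956 0.087  0.3198] 92.13634773185731
[ 176    0   62  172 5879] [205.  83.] [0.4506 0.2188]
[323  67  18  24 272] [331.  78.] [0.6053 0.23  ]
[352 101  19  23 267] [361. 112.] [0.6445 0.1921]
[282 133  17  21 240] [290. 143.] [0.5562 0.1507]
[302 136  15  20 232] [309. 145.] [0.5802 0.1493]
[330 138  17  20 242] [338. 148.] [0.6173 0.1478]
[ 286  253   91   49 1388] [329. 268.] [ 0.6144 -0.0185]
[561 264  16  54  69] [568. 291.] [ 0.9623 -0.0418]
```

All five pieces are inside the twig bay, the bar is within about 2 mm of centre, the pan is on its mat and the gripper is clear. I'm handing in.

```bash
python3 -c "
from bench import *
print(close_job())"
```

```text
the job is handed in; nothing more can be done
None
```

The job is handed in and no verdict came back; my last camera checks put the five branch pieces in the twig bay, the pan about 7 mm off its mat's centre, three jars upright between the saddles and the bar within about 2 mm of centre, with the lid open (angle not measured).

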